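# Swap the battery pack of a pump base and pin it down

### The arm

A 6-joint arm with a two-finger parallel gripper is mounted at the origin on the work surface. World frame = base frame: x ahead of the robot, y to its left, z up, the work surface at z = 0. Lengths are in m, angles in rad, forces in N, time in s.
With the tool pointing down it reaches from about 0.35 to 0.975 m from the base axis. Payload 7.1 kg.
Tool frame: the origin (TCP) lies midway between the tips of the shut fingers; the grasp point (between the pads) lies 19 mm behind it; z points along the fingers, y is the line along which they close (so a half turn about z gives the same grasp; the last joint's range is limited). The gripper opens to 88 mm and grips with 3 to 60 N. Pads are 20 mm wide; open, the fingers measure 115 mm over their backs; the gripper's body (75 mm by 178 mm) begins 61 mm behind the grasp point.
Start: joints at [-1.154, 0.423, 1.63, -0, 1.089, -0.019], TCP at [0.264, -0.567, 0.19] pointing down, gripper open.
Joint ranges: [-3, 3], [-0.9, 2.11], [0.09, 2.58], [-1.31, 4.45], [0.11, 2.69], [-2.54, 2.54]. Speed limits (rad/s): [2.39, 2.39, 3.01, 3.14, 3.14, 3.14].

### API

Orientations are given as a rotation vector (axis times angle).
In Python, from workcell import robot gives the robot as it stands.
- The arm moves only by the tool play_rows, never from a script. Its argument "series" is a list that holds one entry, the list of rows, each a list of 4 numbers: the shift along the tool's x, y, z each as a share of 0.02 m, from -1 to 1, then the turn about the tool's z as a share of 0.12 rad, from -1 to 1. A call has 1 to 8 rows; each row shifts and turns the commanded pose from where the row before left it, along the tool's axes as they then stand; what a row does not reach is not made up. A row lasts 1/10 s, in which the tool goes at most 50 mm and 8.59 degrees, less where a joint would pass 70% of its speed; a pose out of reach is approached as far as the arm can. A call with a number of a shift or a turn outside -1 to 1 is refused whole. A call with a gripper value outside its range is refused whole. "jaw" is the closure, from 0 (fully open) to 1 (shut), set as the call begins (left out, the last holds). The fingers move at their own pace and stop on an object; "force" is the grip in N (left out, the last holds). Time passes only in rows, so rows that do not move let the fingers close. It gives the time, the measured TCP pose, the force, the opening and the grip force at its end, in the units of the state.
- robot.get_obs(): the state, without advancing time (a new reading comes with each control period).
- robot.snapshot(name): name is "scene" or "top" or "wrist"; returns a dict with "image" (480x640x3 uint8, blue, green, red), "K" (3x3 intrinsics, pixels), "T" (4x4, takes a point from camera to world coordinates); the wrist camera has in their place "T_tool_cam" (4x4, takes a point from camera to tool coordinates, whose origin is the TCP and whose axes are the flange's). Camera axes: x right, y up, looking along -z (the intrinsics and any distortion apply to the point x, -y, -z); pixel columns grow to the right and rows downward; lengths in m; the calibration is good to about 2 mm. The wrist camera is an equidistant fisheye: a pixel r from the principal point sees the ray r / f radians off the axis. A picture is of the moment at which its call begins: read the wrist's pose just before it. There is no depth.
- robot.job_done(): hands the job in; it is judged then, once.
The state is a dict: "clock": time; "q": joint angles; "qvel": joint speeds; "joint_efforts": joint torques, N m; "position": TCP position; "orientation": TCP orientation; "force": force on the tool from outside, world axes, zero at the start; "wrist_torque": the same for the moment, N m; "finger_gap": opening from 0.0 (shut) to 1.0 (fully open); "grasp_force": force on a finger pad.
Only numpy, scipy, OpenCV 4.12 (cv2) and the standard library are available. Lean on these libraries where they do the work, as an engineer would, in place of code of your own. Each camera call takes 0.05 s, during which the arm holds its last target. There are 200 camera calls.

### The job

Change the battery of the bench-top pump base: pull the spent pack (red top) out of the sloping socket and stand it upright in the yellow return tray, then plug the charged pack (green top) fully home in the socket, its forked lug over the small pin hole. Then push the orange-headed retaining pin through the fork and fully home in the pin hole, and leave the bottle, the carton and the tape roll where they are.

Things in the scene. Friction and masses are not known exactly. Their poses are not given: they have to be found in the camera images.
- dock: White pump base, fixed, slightly turned from run to run: its sloping grey socket panel is on the robot's side; behind it the housing, 115 x 150 x 84 mm high, starts 47 mm beyond the origin. Origin: on the table, 72 mm straight below the socket mouth's centre; x level, away from the robot, y to the pin hole's side.
- panel: Grey panel 110 x 146 mm, sloping 30 degrees, facing up and to the robot. Origin: centre of the socket mouth, in its surface. z: out of the panel (plugging axis), x: up the slope, y: across, to the pin hole. Socket pocket 31.8 (x) x 25.8 (y) x 30 mm deep, 3 mm chamfer. A plugged pack's collar rests on the panel: pack origin at z = -22, axes as the panel's.
- pin_hole (a point): Mouth of the round pin hole in the panel's surface, 42 mm from the socket's centre along the panel's y; 9.8 mm wide, 30 mm deep, chamfered; its axes are the panel's. With the pin home through a plugged pack's fork, the pin's flange rests on the fork and its tip is 24 mm below this point.
- spent_pack: Battery pack. Black plug foot 30 (x) x 24 (y) x 22 mm; black collar 44 x 38 x 6 (z 22 to 28) with a flat forked lug (slot 14 wide) out to y = +53; grey body 36 (x) x 30 (y) up to z = 74, top 12 mm red. Origin: centre of the foot's underside, z up, +y to the lug. Starts plugged in the socket.
- fresh_pack: Battery pack. Black plug foot 30 (x) x 24 (y) x 22 mm; black collar 44 x 38 x 6 (z 22 to 28) with a flat forked lug (slot 14 wide) out to y = +53; grey body 36 (x) x 30 (y) up to z = 74, top 12 mm green. Origin: centre of the foot's underside, z up, +y to the lug. Starts standing loose on the black pad, lug within 45 degrees of world +y.
- fresh_pack_lug (a point): Middle of the charged pack's fork slot, at the fork's upper face: (0, 42, 28) mm in the pack's frame.
- tray: Yellow open return tray, fixed, 130 (x) x 140 (y) x 30 mm high, walls and floor 4 to 5 mm. Origin: centre of its underside, z up.
- pad: Black rubber pad, fixed, 110 x 130 x 10 mm, on which the charged pack stands. Origin: centre of its underside.
- holder: Blue block, fixed, 50 x 50 x 36 mm high, in whose loose hole the pin stands upright at the start. Origin: centre of its underside.
- pin: Retaining pin: steel shaft 8 mm thick and 30 mm long with a tapered tip, a steel flange 20 mm wide and 4 mm thick (z 30 to 34), then a round orange head 16 mm wide up to z = 66. Origin: centre of the tip, z up along the pin. At the start upright in the holder, tip 6 mm above the table.
- pin_head (a point): On the pin's axis in its orange head, 55 mm from the tip: a good height to grip.
- bottle: Clear disinfectant bottle with blue cap, 56 mm wide, 140 mm high, standing; leave alone. Origin: centre of its underside.
- carton: White carton 90 x 120 x 60 mm high; leave alone. Origin: centre of its underside.
- tape: Blue roll of tape, 90 mm wide, 25 mm high, lying flat; leave alone. Origin: centre of its underside.
Not all that is in view belongs to the job. What is shaped like the spent_pack but purple is not meant.

How it is judged:
On the way, in this order (a step that is already met when the one before it is completed fails the run):
1. the spent pack stands upright in the return tray, released (x of spent_pack in the frame of tray between -0.058 and 0.058 m and y of spent_pack in the frame of tray between -0.063 and 0.063 m and z of spent_pack in the frame of tray below 0.01 m and angle between spent_pack's own z axis and vertical below 0.15 rad and contact force between spent_pack and the fingers below 0.1 N), for 0.2 s.
2. the charged pack is fully plugged into the socket, lug over the pin hole, and the spent pack still stands in the tray (all of step 1 and x of fresh_pack in the frame of panel between -0.004 and 0.004 m and y of fresh_pack in the frame of panel between -0.004 and 0.004 m and z of fresh_pack in the frame of panel below -0.0195 m and angle between the z axis of fresh_pack and the z axis of panel, either way round below 0.08 rad and y of fresh_pack_lug in the frame of panel above 0.03 m), for 0.2 s.
At the end, for the whole second after the job is handed in: Spent pack upright (0.15 rad) on the tray floor; charged pack plugged lug over pin hole, within 2.5 mm of home, 4 mm of centre, 0.08 rad of square; pin through the fork, tip within 4 mm of the hole's axis and 19.5 mm deep or more (24 is home), within 0.12 rad; all released, at rest (all of step 2 and x of pin in the frame of pin_hole between -0.004 and 0.004 m and y of pin in the frame of pin_hole between -0.004 and 0.004 m and z of pin in the frame of pin_hole below -0.0195 m and angle between the z axis of pin and the z axis of panel, either way round below 0.12 rad and linear speed of each of spent_pack, fresh_pack, pin below 0.02 m/s); the robot touches nothing.
It fails at once if the bottle is moved more than 30 mm (distance of bottle from where it was at the start of the episode above 0.03 m).
It fails at once if the carton is moved more than 30 mm (distance of carton from where it was at the start of the episode above 0.03 m).
It fails at once if the tape is moved more than 30 mm (distance of tape from where it was at the start of the episode above 0.03 m).
It fails at once if the bottle is tipped over (angle between bottle's own z axis and vertical above 0.5 rad).
It also fails if it takes over 67 s, if anything falls off the work surface, if the arm or the gripper's body presses on something with over 40 N, if the wrist force passes 120 N, or if a joint passes its speed limit or range.

## Working session

There is one attempt and no reset: what is moved stays moved. The work goes in short steps, Python scripts to look and compute and a tool call to move; the robot and the scene stay as the last step left them, time stands still between calls to the robot, and variables do not carry over. Pictures are saved under pics/ and viewed, at most 10 in all, crops included, and the job is handed in when it is done.

Besides the shell and the picture viewer there is one more tool, called after "Call:" as a command line: name --argument value ..., lists and objects as JSON in quotes. play_rows: Moves the arm, as the interface text tells. Its arguments: {"type":"object","properties":{"series":{"type":"array","items":{"type":"array","items":{"type":"array","items":{"type":"number"}}}},"jaw":{"type":"number"},"force":{"type":"number"}},"required":["series"]}

```bash
ls; mkdir -p pics; cat > h.py <<'E'
import numpy as np, cv2, sys
from scipy.spatial.transform import Rotation as R
from workcell import robot
def snap(n,save=None):
    o=robot.get_obs(); s=robot.snapshot(n)
    s['o']=o
    if 'T' not in s:
        W=np.eye(4); W[:3,:3]=R.from_rotvec(o['orientation']).as_matrix(); W[:3,3]=o['position']
        s['T']=W@s['T_tool_cam']; s['fish']=True
    if save: cv2.imwrite(f'pics/{save}.png',s['image'])
    np.savez(f'{save or n}.npz',**{k:s[k] for k in('image','K','T')},fish='fish' in s)
    return s
def load(n):
    d=np.load(n+'.npz'); s={k:d[k] for k in('image','K','T')}
    if d['fish']: s['fish']=True
    return s
def ray(s,px):
    K,T=s['K'],s['T']; px=np.atleast_2d(np.float64(px))
    a=(px-[K[0,2],K[1,2]])/[K[0,0],K[1,1]]
    if 'fish' in s:
        r=np.linalg.norm(a,axis=1,keepdims=True); 
        d=np.hstack([a/np.maximum(r,1e-9)*np.sin(r),np.cos(r)])
    else: d=np.hstack([a,np.ones((len(a),1))])
    d=d*[1,-1,-1]; d/=np.linalg.norm(d,axis=1,keepdims=True)
    return T[:3,3],d@T[:3,:3].T
def onz(s,px,z):
    c,d=ray(s,px); return c+d*((z-c[2])/d[:,2:3])
def tri(s1,p1,s2,p2):
    c1,d1=ray(s1,p1);c2,d2=ray(s2,p2);out=[];g=[]
    for a,b in zip(d1,d2):
        t=np.linalg.lstsq(np.c_[a,-b],c2-c1,rcond=None)[0]
        P=c1+a*t[0];Q=c2+b*t[1];out.append((P+Q)/2);g.append(np.linalg.norm(P-Q))
    return np.array(out),np.array(g)
def proj(s,P):
    P=np.atleast_2d(P);T=s['T'];p=(P-T[:3,3])@T[:3,:3]*[1,-1,-1];K=s['K']
    if 'fish' in s:
        r=np.hypot(p[:,0],p[:,1]);th=np.arctan2(r,p[:,2]);a=p[:,:2]/r[:,None]*th[:,None]
    else:a=p[:,:2]/p[:,2:3]
    return a*[K[0,0],K[1,1]]+[K[0,2],K[1,2]]
def blobs(s,lo,hi,amin=30):
    m=cv2.inRange(cv2.cvtColor(s['image'],cv2.COLOR_BGR2HSV),np.array(lo),np.array(hi))
    m=cv2.morphologyEx(m,cv2.MORPH_OPEN,np.ones((3,3)))
    cs,_=cv2.findContours(m,cv2.RETR_EXTERNAL,cv2.CHAIN_APPROX_NONE)
    return sorted([c for c in cs if cv2.contourArea(c)>amin],key=cv2.contourArea,reverse=True)
def cen(c):
    m=cv2.moments(c); return np.array([m['m10'],m['m01']])/m['m00']
E
python3 - <<'E'
from h import *
np.set_printoptions(precision=4,suppress=True)
a=snap('scene','scene0');b=snap('top','top0')
for s in(a,b): print(s['K'],s['T'])
o=robot.get_obs();print(o)
E
```

```text
pics
[[440.6878   0.     324.1008]
 [  0.     440.6878 241.3218]
 [  0.       0.       1.    ]] [[ 0.3109 -0.6791  0.6649  1.2287]
 [ 0.9504  0.2224 -0.2172 -0.2354]
 [-0.0004  0.6995  0.7146  0.8345]
 [ 0.      0.      0.      1.    ]]
[[555.5805   0.     322.0251]
 [  0.     555.5805 235.5048]
 [  0.       0.       1.    ]] [[-0.0295  0.9969 -0.0724  0.438 ]
 [-0.999  -0.0318 -0.0312 -0.0135]
 [-0.0334  0.0714  0.9969  1.2156]
 [ 0.      0.      0.      1.    ]]
{'clock': 0.1, 'q': array([-1.154 ,  0.4238,  1.6306,  0.    ,  1.0886, -0.019 ]), 'qvel': array([-0.001 , -0.0016, -0.0018, -0.0013,  0.0013,  0.0011]), 'joint_efforts': array([  0.0014, -54.5611, -27.4321,   0.0647,   0.0189,  -0.    ]), 'position': array([ 0.2636, -0.5661,  0.1892]), 'orientation': array([-3.0659, -0.6789,  0.0004]), 'force': array([0.3535, 0.2731, 0.4293]), 'wrist_torque': array([ 0.0152, -0.0709, -0.0009]), 'grasp_force': 0.0, 'finger_gap': 1.0016531791268133}
```

View pics/scene0.png

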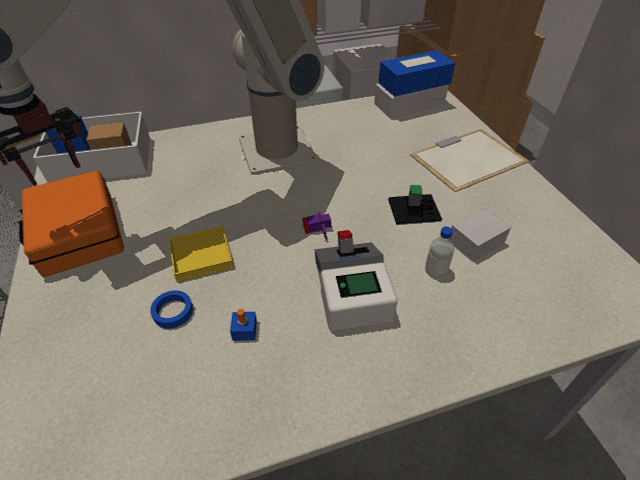

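View pics/top0.png

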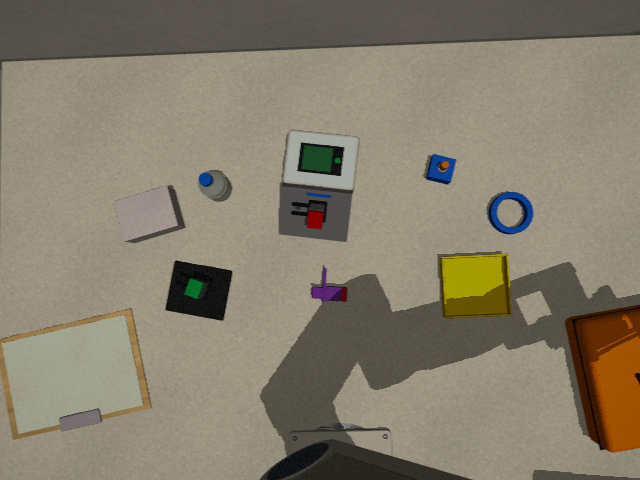

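The red-topped spent pack sits in the panel at top (315,218) / scene (345,240). The green pack is on the pad at top (195,289) / scene (415,190). The pin is at top (444,166) / scene (241,315) and the tray at top (476,285). The candidates for the spent pack are the upright red-topped pack in the socket and the lying purple one at top (328,293); the one in the socket fits.

```bash
python3 - <<'E'
from h import *
np.set_printoptions(precision=4,suppress=True)
a=load('scene0');b=load('top0')
col={'red':([0,150,90],[6,255,255]),'green':([50,120,60],[75,255,255]),'orange':([7,150,120],[16,255,255]),'yellow':([22,150,80],[34,255,255]),'blue':([105,150,80],[125,255,255])}
for n,(l,h) in col.items():
    for s,t in((a,'scene'),(b,'top')):
        print(n,t,[(cen(c).round(1).tolist(),cv2.contourArea(c)) for c in blobs(s,l,h,20)[:6]])
T=lambda n:b
hsv=cv2.cvtColor(b['image'],cv2.COLOR_BGR2HSV)
c=blobs(b,*col['yellow'])[0]; r=cv2.minAreaRect(c);box=cv2.boxPoints(r);print('tray rim',onz(b,box,.03)[:,:2],onz(b,[r[0]],.03))
# housing top white
m=cv2.inRange(hsv,np.array([0,0,170]),np.array([180,40,255]))
c=max([c for c in cv2.findContours(m,0,1)[0] if cv2.pointPolygonTest(c,(290,160),False)>=0],key=cv2.contourArea,default=None)
if c is not None:
    r=cv2.minAreaRect(c);print('housing',onz(b,cv2.boxPoints(r),.084)[:,:2])
big=cv2.resize(b['image'][120:320,150:370],None,fx=3,fy=3,interpolation=2)[:600]
big=cv2.resize(b['image'][125:325,265:365],None,fx=3,fy=3,interpolation=2); g2=cv2.resize(b['image'][240:340,150:250],None,fx=3,fy=3,interpolation=2)
g3=cv2.resize(b['image'][125:225,400:500],None,fx=3,fy=3,interpolation=2)
cv2.imwrite('pics/crop1.png',np.hstack([big,np.vstack([g2,g3])]))
E
```

```text
red scene []
red top [([315.0, 219.7], 192.0)]
green scene [([355.4, 283.8], 114.0), ([368.8, 278.5], 72.5), ([415.4, 189.0], 70.0)]
green top [([316.8, 158.3], 606.0), ([193.5, 288.1], 222.0)]
orange scene [([59.0, 206.3], 4047.0), ([73.5, 232.6], 27.0), ([239.9, 311.6], 24.0)]
orange top [([619.7, 393.9], 3991.0), ([627.5, 321.5], 51.5), ([444.5, 164.5], 23.5)]
yellow scene [([200.8, 253.3], 2332.0)]
yellow top [([473.6, 284.4], 3561.5)]
blue scene [([170.4, 306.5], 941.5), ([416.6, 62.5], 917.0), ([243.0, 322.9], 278.0), ([446.5, 230.3], 51.0)]
blue top [([511.3, 212.3], 1301.0), ([441.3, 167.5], 501.0), ([204.7, 178.6], 106.5)]
tray rim [[ 0.4718 -0.2266]
 [ 0.4742 -0.3587]
 [ 0.3499 -0.3581]
 [ 0.3471 -0.2271]] [[ 0.4105 -0.2928  0.03  ]]
```

View pics/crop1.png

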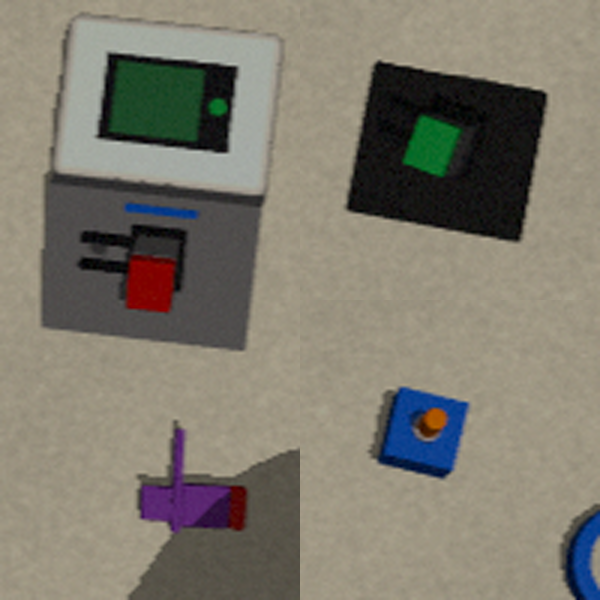

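The crop confirms it: the red pack (crop (150,285)) sits in the socket with its fork to the left (+y), and the purple pack lies on the table in front. The green pack on the pad also has its lug to the left.

```bash
python3 - <<'E'
from h import *
np.set_printoptions(precision=4,suppress=True)
a=load('scene0');b=load('top0')
P=onz(b,[(42/3+265,326/3+125),(245/3+265,349/3+125)],.0445);print('panel bottom',P)
v=P[0]-P[1];print('len',np.linalg.norm(v),'yaw of dock y',np.degrees(np.arctan2(-v[0],v[1])))
print('dock est',P.mean(0))
th=np.arctan2(-v[0],v[1]);print('dock origin',P.mean(0)[:2]+.0476*np.array([np.cos(th),np.sin(th)]))
print('green',tri(a,[(415.4,189)],b,[(193.5,288.1)]));print('pin',tri(a,[(239.9,311.6)],b,[(444.5,164.5)]))
print('red',tri(a,[(345,236)],b,[(315,218)]))
print('decoy',onz(b,[(312,292),(347,294),(324,266)],.03))
o=robot.get_obs();print(R.from_rotvec(o['orientation']).as_matrix())
w=snap('wrist','w0');print(w['K'],w['T_tool_cam'])
E
```

```text
panel bottom [[ 0.5298  0.1144  0.0445]
 [ 0.509  -0.0284  0.0445]]
len 0.14425950881254504 yaw of dock y -8.28905728589181
dock est [0.5194 0.043  0.0445]
dock origin [0.5665 0.0361]
green (array([[0.4207, 0.2875, 0.0853]]), array([0.0005]))
pin (array([[ 0.6601, -0.2353,  0.0721]]), array([0.0001]))
red (array([[0.554 , 0.0351, 0.1112]]), array([0.002]))
decoy [[ 0.4044  0.0486  0.03  ]
 [ 0.398  -0.0256  0.03  ]
 [ 0.4588  0.0214  0.03  ]]
[[ 0.9065  0.4221 -0.0006]
 [ 0.4221 -0.9065  0.0013]
 [ 0.     -0.0014 -1.    ]]
[[371.6483   0.     320.0177]
 [  0.     371.6483 240.6769]
 [  0.       0.       1.    ]] [[-0.0005  0.9633  0.2683  0.0739]
 [ 1.      0.0005  0.0002  0.0001]
 [ 0.0001  0.2683 -0.9633 -0.1956]
 [ 0.      0.      0.      1.    ]]
```

```bash
cat >> h.py <<'E'
def yaw(o=None):
    o=o or robot.get_obs(); x=R.from_rotvec(o['orientation']).as_matrix()[:,0]; return np.degrees(np.arctan2(x[1],x[0]))
def plan(target,yw=None,n=None,start=None):
    """rows from the present pose to world target, tool-x heading yw (deg); turn spread over all rows"""
    o=robot.get_obs(); p=np.array(o['position']) if start is None else np.array(start[:3]); y=yaw(o) if start is None else start[3]
    yw=y if yw is None else yw; d=np.array(target)-p; dy=(yw-y+180)%360-180
    n=n or int(np.ceil(max(np.abs(d).max()*1.25/.02,np.linalg.norm(d)/.02 if abs(dy)>5 else 0,abs(np.radians(dy))/.115,1)))
    rows=[]
    for i in range(n):
        a=np.radians(y+dy*i/n); x=np.array([np.cos(a),np.sin(a),0]); yy=np.array([np.sin(a),-np.cos(a),0])
        s=d/n; rows.append([round(v,2)+0. for v in (s@x/.02,s@yy/.02,-s[2]/.02,-np.radians(dy)/n/.12)])
    for i in range(0,n,8): print(str(rows[i:i+8]).replace(' ',''))
E
python3 - <<'E'
from h import *
plan([.56,.036,.25],-8.3)
E
```

```text
[[np.float64(0.69),np.float64(-0.55),np.float64(-0.08),np.float64(0.13)],[np.float64(0.68),np.float64(-0.56),np.float64(-0.08),np.float64(0.13)],[np.float64(0.67),np.float64(-0.57),np.float64(-0.08),np.float64(0.13)],[np.float64(0.66),np.float64(-0.58),np.float64(-0.08),np.float64(0.13)],[np.float64(0.65),np.float64(-0.59),np.float64(-0.08),np.float64(0.13)],[np.float64(0.64),np.float64(-0.6),np.float64(-0.08),np.float64(0.13)],[np.float64(0.63),np.float64(-0.61),np.float64(-0.08),np.float64(0.13)],[np.float64(0.62),np.float64(-0.62),np.float64(-0.08),np.float64(0.13)]]
[[np.float64(0.62),np.float64(-0.63),np.float64(-0.08),np.float64(0.13)],[np.float64(0.61),np.float64(-0.64),np.float64(-0.08),np.float64(0.13)],[np.float64(0.6),np.float64(-0.65),np.float64(-0.08),np.float64(0.13)],[np.float64(0.59),np.float64(-0.66),np.float64(-0.08),np.float64(0.13)],[np.float64(0.58),np.float64(-0.67),np.float64(-0.08),np.float64(0.13)],[np.float64(0.57),np.float64(-0.68),np.float64(-0.08),np.float64(0.13)],[np.float64(0.55),np.float64(-0.69),np.float64(-0.08),np.float64(0.13)],[np.float64(0.54),n
[... 936 characters left out ...]
p.float64(-0.79),np.float64(-0.08),np.float64(0.13)],[np.float64(0.38),np.float64(-0.8),np.float64(-0.08),np.float64(0.13)],[np.float64(0.37),np.float64(-0.8),np.float64(-0.08),np.float64(0.13)],[np.float64(0.36),np.float64(-0.81),np.float64(-0.08),np.float64(0.13)]]
[[np.float64(0.35),np.float64(-0.81),np.float64(-0.08),np.float64(0.13)],[np.float64(0.33),np.float64(-0.82),np.float64(-0.08),np.float64(0.13)],[np.float64(0.32),np.float64(-0.82),np.float64(-0.08),np.float64(0.13)],[np.float64(0.31),np.float64(-0.83),np.float64(-0.08),np.float64(0.13)],[np.float64(0.3),np.float64(-0.83),np.float64(-0.08),np.float64(0.13)],[np.float64(0.28),np.float64(-0.84),np.float64(-0.08),np.float64(0.13)]]
```

Call:
play_rows --series '[[[0,0,-0.6,0.97],[0,0,-0.6,0.97],[0,0,-0.6,0.97],[0,0,-0.6,0.97],[0,0,-0.6,0.97],[0.32,-1,0,0],[0.32,-1,0,0],[0.32,-1,0,0]]]'

```text
clock: 0.95
position: [0.292, -0.5074, 0.249]
orientation: [-3.132, 0.226, 0.001]
force: [-0.9, -0.6, -0.7]
finger_gap: 0.998
grasp_force: 0.0
```

Call:
play_rows --series '[[[0.32,-1,0,0],[0.32,-1,0,0],[0.32,-1,0,0],[0.32,-1,0,0],[0.32,-1,0,0],[0.32,-1,0,0],[0.32,-1,0,0],[0.32,-1,0,0]]]'

```text
clock: 1.75
position: [0.366, -0.3567, 0.2495]
orientation: [-3.133, 0.227, 0.001]
force: [0.1, -0.2, 0.1]
finger_gap: 0.998
grasp_force: 0.0
```

Call:
play_rows --series '[[[0.32,-1,0,0],[0.32,-1,0,0],[0.32,-1,0,0],[0.32,-1,0,0],[0.32,-1,0,0],[0.32,-1,0,0],[0.32,-1,0,0],[0.32,-1,0,0]]]'

```text
clock: 2.55
position: [0.4394, -0.206, 0.2496]
orientation: [-3.133, 0.227, 0.001]
force: [-0.7, -0.1, -0.5]
finger_gap: 0.999
grasp_force: 0.0
```

Call:
play_rows --series '[[[0.32,-1,0,0],[0.32,-1,0,0],[0.32,-1,0,0],[0.32,-1,0,0],[0.32,-1,0,0],[0.32,-1,0,0],[0.32,-1,0,0],[0.32,-1,0,0]]]'

```text
clock: 3.35
position: [0.5129, -0.0553, 0.2496]
orientation: [-3.133, 0.227, 0.001]
force: [-0.3, -0.6, 0.3]
finger_gap: 1.0
grasp_force: 0.0
```

Call:
play_rows --series '[[[0.32,-1,0,0],[0.32,-1,0,0],[0.32,-1,0,0],[0.32,-1,0,0],[0.32,-1,0,0],[0,0,0,0],[0,0,0,0]]]'

```text
clock: 4.05
position: [0.5587, 0.0376, 0.2495]
orientation: [3.133, -0.226, -0.002]
force: [0.1, -0.5, -0.6]
finger_gap: 1.002
grasp_force: 0.0
```

```bash
sed -i 's/rows.append(\[round(v,2)+0. for/rows.append([round(float(v),2)+0. for/' h.py; python3 - <<'E'
from h import *
np.set_printoptions(precision=4,suppress=True)
w=snap('wrist','w1');o=w['o'];print(o['clock'],o['position'],yaw(o),o['q'])
E
```

```text
4.05 [0.5587 0.0376 0.2495] -8.242314708371214 [ 0.0462  0.2629  1.7176 -0.0003  1.1621  1.7609]
```

View pics/w1.png

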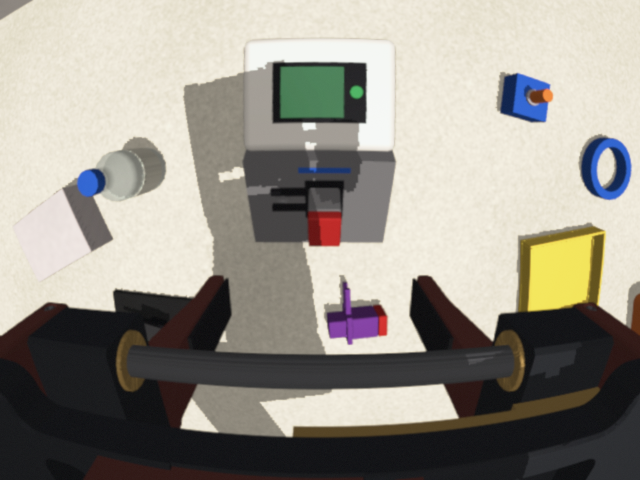

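Wrist view w1: the red quad is around (308–341, 212–245) with its fork bars to the left at (290,190) and (290,207). The panel's lower corners are at about (255,241) and (382,241). Tray, pin and pad are all visible and clear.

```bash
cat >> h.py <<'E'
def quad(c):
    h=cv2.convexHull(c); 
    for e in np.arange(1,15,.5):
        q=cv2.approxPolyDP(h,e,True)
        if len(q)<=4: return q[:,0].astype(float)
E
python3 - <<'E'
from h import *
np.set_printoptions(precision=4,suppress=True)
w=load('w1');b=load('top0');a=load('scene0')
red=([0,150,90],[6,255,255])
def order(q): # tl,tr,br,bl
    q=q[np.argsort(q[:,1])]; t=q[:2][np.argsort(q[:2,0])]; l=q[2:][np.argsort(-q[2:,0])]; return np.vstack([t,l])
qs=[]
for s in(w,b):
    cs=[c for c in blobs(s,([0,150,70]),([6,255,255]),20)]
    ref=(324,228) if s is w else (315,218)
    c=min(cs,key=lambda c:np.linalg.norm(cen(c)-ref)); q=order(quad(c));qs.append(q);print(q.tolist())
P,g=tri(w,qs[0],b,qs[1]);print(P,g,P.mean(0))
# panel grey bottom corners
for s,n in((w,'w'),(b,'b')):
    g=cv2.cvtColor(s['image'],cv2.COLOR_BGR2HSV)
    pt=(270,225) if n=='w' else (290,225); print(g[pt[1],pt[0]],s['image'][pt[1],pt[0]])
pw=[(255,241),(382,241)];pb=[(279,233.7),(346.7,241.3)]
P,g=tri(w,pw,b,pb);print(P,g)
th=np.radians(-8.27);ex=np.array([np.cos(th),np.sin(th),0]);ey=np.array([-ex[1],ex[0],0])
# predicted spent pack points under dock origin guesses
def pack(D,p):
    z=np.array([0,0,1.]);O=np.r_[D,.072]; px=ex*np.cos(np.pi/6)+z*.5; pz=-ex*.5+z*np.cos(np.pi/6)
    return O+np.outer(p[:,0],px)+np.outer(p[:,1],ey)+np.outer(p[:,2],pz)
c=np.array([[18,15,40],[18,-15,40],[-18,-15,52],[-18,15,52],[-55,73,0],[-55,-73,0]])/1e3
for s in (w,b): print(proj(s,pack(np.array([.5665,.0361]),c)))
E
```

```text
[[308.0, 213.0], [339.0, 212.0], [338.0, 244.0], [310.0, 244.0]]
[[312.0, 210.0], [322.0, 214.0], [321.0, 228.0], [307.0, 223.0]]
[[0.569  0.0432 0.1207]
 [0.5623 0.0197 0.1025]
 [0.5334 0.0236 0.1086]
 [0.5426 0.0493 0.1279]] [0.0078 0.0009 0.0015 0.0003] [0.5518 0.0339 0.1149]
[ 0  7 71] [69 69 71]
[17 22 80] [73 77 80]
[[ 0.5304  0.1157  0.0414]
 [ 0.5092 -0.0277  0.0384]] [0.0021 0.0018]
[[304.0946 217.8046]
 [337.1989 217.8045]
 [336.3695 254.357 ]
 [304.8613 254.3612]
 [255.9817 242.2183]
 [385.0091 242.2066]]
[[306.0192 212.7729]
 [320.957  214.4334]
 [318.9608 233.2184]
 [304.0936 231.5445]
 [278.6074 233.6669]
 [347.0936 241.4036]]
```

```bash
python3 - <<'E'
from h import *
w=load('w1');b=load('top0')
c1=cv2.resize(w['image'][140:255,240:400],None,fx=5,fy=5,interpolation=cv2.INTER_CUBIC)
c1=cv2.convertScaleAbs(c1,alpha=1.6,beta=10)
cv2.imwrite('pics/c2.png',c1)
E
```

```text
(no output)
```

View pics/c2.png

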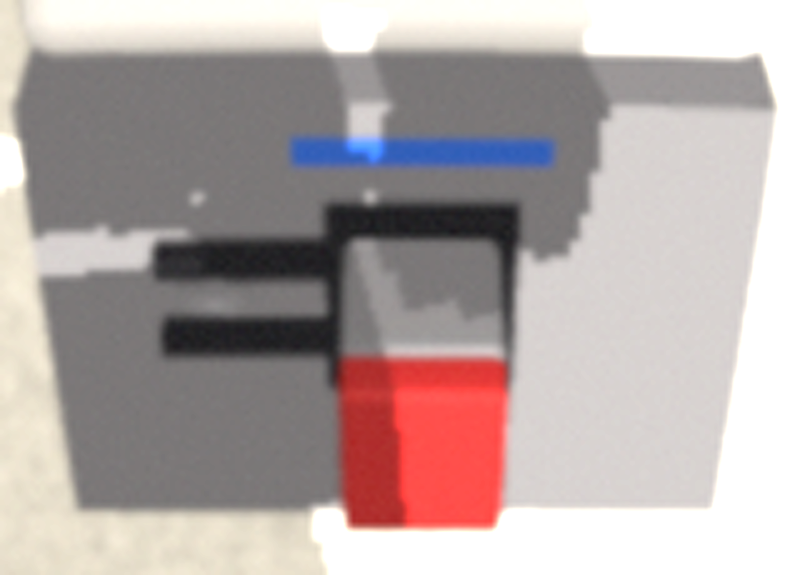

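```bash
python3 - <<'E'
from h import *
from scipy.optimize import least_squares
np.set_printoptions(precision=4,suppress=True)
w=load('w1')
P=np.array([[22,19,6],[22,-19,6],[18,15,40],[18,-15,40],[-18,15,52],[-18,-15,52]])/1e3
px=np.array([[328,205],[517,205],[340,358],[505,358],[350,527],[496,527]])/5+[240,140]
def W(v,p):
    th=v[3];sl=v[4];ex=np.array([np.cos(th),np.sin(th),0]);ey=np.array([-ex[1],ex[0],0]);z=np.array([0,0,1.])
    return v[:3]+np.outer(p[:,0],ex*np.cos(sl)+z*np.sin(sl))+np.outer(p[:,1],ey)+np.outer(p[:,2],-ex*np.sin(sl)+z*np.cos(sl))
for free in (5,4,3):
    v0=np.array([.5665,.036,.072,np.radians(-8.3),np.pi/6])
    def full(u): 
        v=v0.copy(); idx=[0,1,3,2,4][:free]; v[idx]=u; return v
    f=lambda u:(proj(w,W(full(u),P))-px).ravel()
    r=least_squares(f,v0[[0,1,3,2,4][:free]]);v=full(r.x)
    print(free,v,np.degrees(v[3:]),r.fun.round(1))
    print(proj(w,W(v,np.array([[-55,73,0],[-55,-73,0],[55,73,0],[55,-73,0],[8,53,6],[0,42,0]])/1e3)))
E
```

```text
5 [ 0.5784  0.0307  0.0719 -0.1423  0.6869] [-8.1514 39.3554] [-1.1  0.6  0.8  0.6  0.2 -0.   0.2 -0.1 -1.  -0.5  0.8 -0.5]
[[259.6252 225.6178]
 [387.819  225.385 ]
 [244.6966 152.8885]
 [404.1067 152.8564]
 [270.7587 191.7907]
 [282.7864 192.6264]]
4 [ 0.5736  0.0314  0.0698 -0.1433  0.5236] [-8.2111 30.    ] [-0.8  2.1  0.6  2.1  0.2 -2.5  0.2 -2.6 -1.2  0.6  1.1  0.6]
[[259.2269 235.2366]
 [388.2259 235.1105]
 [246.7261 152.1766]
 [401.9748 152.3038]
 [271.1881 194.6702]
 [283.0884 197.0112]]
3 [ 0.574   0.0313  0.072  -0.1433  0.5236] [-8.2115 30.    ] [-0.9  1.9  0.7  2.   0.1 -2.6  0.3 -2.6 -1.3  0.8  1.2  0.8]
[[258.8857 235.3568]
 [388.5575 235.2307]
 [246.2423 151.8055]
 [402.4548 151.9358]
 [270.8716 194.5656]
 [282.8476 196.922 ]]
```

```bash
python3 - <<'E'
from h import *
np.set_printoptions(precision=4,suppress=True)
w=load('w1');b=load('top0')
th=np.radians(-8.2);ex=np.array([np.cos(th),np.sin(th),0]);ey=np.array([-ex[1],ex[0],0]);F=np.array([ex,ey,[0,0,1]])
O=np.array([.574,.0313,0])
loc=lambda p:(p-O)@F.T*1e3
print('housing w',loc(onz(w,[(246,150.5),(395,150.5),(245,42),(393,42)],.084)))
cr=lambda x,y:(x/3+265,y/3+125)
print('housing b',loc(onz(b,[cr(55,178),cr(265,195),cr(78,14),cr(282,36)],.084)))
print('panel low w',loc(onz(w,[(255.6,241.4),(382.4,241.4)],.0445)),'b',loc(onz(b,[cr(42,326),cr(245,349)],.0445)))
print('panel top w',loc(onz(w,[(243,161),(395,161.5)],.0995)))
print('collar w',loc(onz(w,np.array([[328,205],[517,205]])/5+[240,140],.0882)))
print('collar b',loc(onz(b,[cr(133,227),cr(187,231)],.0882)))
print('lug ends w (heights ~.078)',loc(onz(w,np.array([[155,260],[163,336]])/5+[240,140],.0772)))
print('lug b',loc(onz(b,[cr(80,237),cr(80,264)],.0772)))
Pc,g=tri(w,np.array([[328,205],[517,205]])/5+[240,140],b,[cr(133,227),cr(187,231)]);print('collar tri',loc(Pc),g)
Pc,g=tri(w,[(246,150.5),(395,150.5),(245,42),(393,42)],b,[cr(55,178),cr(265,195),cr(78,14),cr(282,36)]);print('housing tri',loc(Pc),g)
Pc,g=tri(w,np.array([[155,260],[163,336],[340,358],[505,358],[350,527],[496,527]])/5+[240,140],b,[cr(80,237),cr(80,264),cr(132,257),cr(176,258),cr(126,305),cr(169,311)]);print('lug,red tri',loc(Pc),g)
E
```

```text
housing w [[ 48.4566  76.3065  84.    ]
 [ 48.3061 -68.9303  84.    ]
 [157.5889  76.9049  84.    ]
 [157.2733 -66.8059  84.    ]]
housing b [[ 44.2543  74.4207  84.    ]
 [ 48.1449 -70.1419  84.    ]
 [159.6776  72.1067  84.    ]
 [159.1088 -69.6861  84.    ]]
panel low w [[-54.6879  77.133   44.5   ]
 [-54.8754 -66.2077  44.5   ]] b [[-55.557   75.9095  44.5   ]
 [-55.7812 -68.3498  44.5   ]]
panel top w [[ 39.0517  76.3465  99.5   ]
 [ 38.3434 -66.0277  99.5   ]]
collar w [[ 17.9332  18.0871  88.2   ]
 [ 17.9343 -18.3061  88.2   ]]
collar b [[ 15.8756  16.8661  88.2   ]
 [ 17.161  -20.0677  88.2   ]]
lug ends w (heights ~.078) [[ 5.9345 53.3559 77.2   ]
 [-9.6112 52.1471 77.2   ]]
lug b [[  6.4037  53.2139  77.2   ]
 [-12.1784  51.0196  77.2   ]]
collar tri [[ 16.9774  17.9777  79.1168]
 [ 17.5906 -19.2528  82.8667]] [0.0009 0.0013]
housing tri [[ 47.3844  77.9162  68.0611]
 [ 48.4604 -69.9259  80.2987]
 [145.196   66.3749 134.6967]
 [162.332  -69.8452  68.3473]] [0.0034 0.0007 0.0032 0.0015]
lug,red tri [[  6.1913  53.0672  79.0425]
 [-11.2328  52.5651  68.6906]
 [ -7.3633  14.3596 112.1022]
 [ -5.7947 -15.2736 119.4184]
 [-39.6109  13.7132 112.0858]
 [-40.3527 -14.3938 109.1058]] [0.0001 0.0014 0.0017 0.0017 0.0001 0.0012]
```

Call:
play_rows --series '[[[-0.1,0.2,0.9,0],[0,0,1,0],[0,0,1,0],[0,0,1,0],[0,0,1,0],[0,0,1,0],[0,0,1,0],[0,0,1,0]]]' --jaw 0

```text
clock: 4.9
position: [0.5565, 0.0323, 0.0913]
orientation: [3.133, -0.231, -0.0]
force: [-0.4, -0.2, 0.0]
finger_gap: 0.999
grasp_force: 0.0
```

Call:
play_rows --series '[[[0,0,0.37,0],[0,0,0,0]]]'

```text
clock: 5.1
position: [0.556, 0.0326, 0.0837]
orientation: [3.133, -0.23, -0.004]
force: [-0.4, -0.2, 0.3]
finger_gap: 0.997
grasp_force: 0.0
```

Call:
play_rows --series '[[[0,0,0,0],[0,0,0,0],[0,0,0,0],[0,0,0,0],[0,0,0,0],[0,0,0,0]]]' --jaw 1 --force 40

```text
clock: 5.7
position: [0.5572, 0.0332, 0.0846]
orientation: [-3.133, 0.229, -0.0]
force: [-0.2, -0.4, -0.3]
finger_gap: 0.497
grasp_force: 0.0
```

Call:
play_rows --series '[[[0,0,0,0],[0,0,0,0],[0,0,0,0],[0,0,0,0]]]'

```text
clock: 6.1
position: [0.5571, 0.0332, 0.0844]
orientation: [-3.133, 0.229, 0.0]
force: [-1.1, 0.6, 0.9]
finger_gap: 0.337
grasp_force: 40.0
```

Call:
play_rows --series '[[[-0.2,0,-0.35,0],[-0.2,0,-0.35,0],[-0.2,0,-0.35,0],[-0.2,0,-0.35,0]]]'

```text
clock: 6.5
position: [0.5409, 0.0355, 0.1133]
orientation: [-3.133, 0.229, -0.0]
force: [-0.1, 0.8, -2.4]
finger_gap: 0.331
grasp_force: 40.0
```

Call:
play_rows --series '[[[-0.2,0,-0.9,-0.6],[-0.2,0,-0.6,-0.6],[-0.5,1,0,0],[-0.5,1,0,0],[-0.5,1,0,0],[-0.5,1,0,0],[-0.5,1,0,0],[-0.5,1,0,0]]]'

```text
clock: 7.3
position: [0.4725, -0.0842, 0.1431]
orientation: [3.141, -0.003, 0.001]
force: [0.6, 0.1, -2.1]
finger_gap: 0.331
grasp_force: 40.0
```

Call:
play_rows --series '[[[-0.5,1,0,0],[-0.5,1,0,0],[-0.5,1,0,0],[-0.5,1,0,0],[-0.5,1,0,0],[-0.5,1,0,0],[-0.5,1,0,0],[-0.5,1,0,0]]]'

```text
clock: 8.1
position: [0.3922, -0.2441, 0.1431]
orientation: [3.141, -0.003, 0.001]
force: [0.6, -1.0, -1.3]
finger_gap: 0.33
grasp_force: 40.0
```

Call:
play_rows --series '[[[-0.5,0.8,0,0],[0,0,0.5,0],[0,0,0,0],[0,0,0,0]]]'

```text
clock: 8.5
position: [0.3826, -0.2585, 0.1323]
orientation: [-3.141, 0.003, 0.001]
force: [0.9, -0.4, -1.2]
finger_gap: 0.331
grasp_force: 40.0
```

```bash
python3 - <<'E'
from h import *
np.set_printoptions(precision=4,suppress=True)
o=robot.get_obs();print(o['position'],yaw(o))
a=snap('scene','s1');w=snap('wrist','w2')
c1=cv2.resize(a['image'][180:300,140:260],(480,480),interpolation=2)
c2=cv2.resize(w['image'][120:360,200:440],(480,480))
cv2.imwrite('pics/c3.png',cv2.resize(np.hstack([c1,c2]),(800,400)))
E
```

```text
[ 0.3826 -0.2585  0.1323] -0.10641170798744819
```

View pics/c3.png

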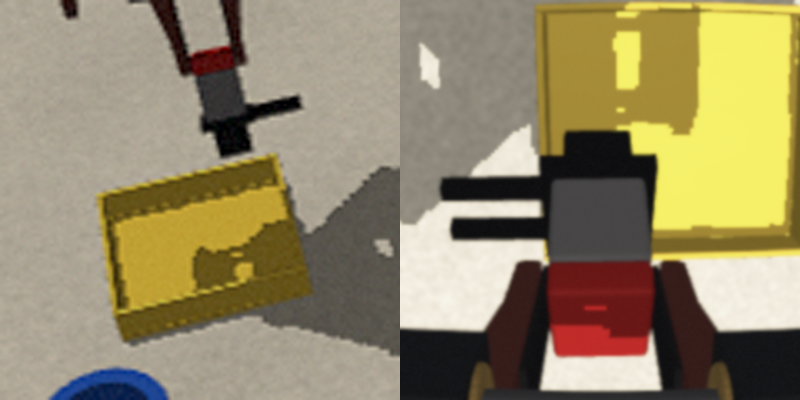

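The scene half shows the spent pack hanging tilted from the fingers above the tray, and the wrist half shows the tray's outline with its left edge at about column 283 and its far edge at about row 124. I'll refine the tray position from w2.

```bash
python3 - <<'E'
from h import *
np.set_printoptions(precision=4,suppress=True)
for n in('w2','w1','top0','s1'):
    s=load(n); c=np.vstack(blobs(s,([20,110,60]),([34,255,255]),60)) ; h=cv2.convexHull(c)
    q=cv2.minAreaRect(onz(s,h[:,0],.03)[:,:2].astype(np.float32)); print(n,q)
E
```

```text
w2 ((0.407236784696579, -0.2977515757083893), (0.13042967021465302, 0.13908293843269348), 1.0971146821975708)
w1 ((0.419111430644989, -0.289299339056015), (0.1274746060371399, 0.1553630381822586), 0.5668479204177856)
top0 ((0.4080606698989868, -0.2963133454322815), (0.1304788887500763, 0.14577168226242065), 0.9230383038520813)
s1 ((0.4199104309082031, -0.2967512011528015), (0.15704864263534546, 0.13948744535446167), 0.9966134428977966)
```

Call:
play_rows --series '[[[-0.2,0.8,0,0],[-0.2,0.8,0,0],[0,0.62,0.5,0],[0,0,1,0],[0,0,1,0],[0,0,1,0],[0,0,0.5,0],[0,0,0,0]]]'

```text
clock: 9.4
position: [0.3739, -0.3028, 0.051]
orientation: [-3.14, 0.003, 0.004]
force: [0.6, 0.0, -2.2]
finger_gap: 0.334
grasp_force: 40.0
```

Call:
play_rows --series '[[[0,0,0.2,0],[0,0,0.15,0],[0,0,0,0]]]'

```text
clock: 9.7
position: [0.3749, -0.3039, 0.0457]
orientation: [3.141, -0.003, 0.001]
force: [0.4, -0.2, -1.7]
finger_gap: 0.334
grasp_force: 40.0
```

Call:
play_rows --series '[[[0,0,0.1,0],[0,0,0.1,0],[0,0,0,0]]]'

```text
clock: 10.0
position: [0.375, -0.3041, 0.0422]
orientation: [3.141, -0.003, 0.001]
force: [-1.5, 1.4, 6.8]
finger_gap: 0.331
grasp_force: 40.0
```

Call:
play_rows --series '[[[0,0,0,0],[0.25,0,-0.02,0],[0.25,0,-0.02,0],[0.25,0,-0.02,0]]]' --force 8

```text
clock: 10.4
position: [0.3899, -0.3039, 0.043]
orientation: [3.141, -0.004, 0.0]
force: [-0.8, 0.6, 0.6]
finger_gap: 0.339
grasp_force: 8.0
```

Call:
play_rows --series '[[[0.25,0,0,0],[0.25,0,0.02,0],[0.25,0,0.04,0],[0,0,0,0]]]'

```text
clock: 10.8
position: [0.4053, -0.3038, 0.0413]
orientation: [3.141, -0.003, 0.0]
force: [0.6, -0.4, 1.3]
finger_gap: 0.339
grasp_force: 8.0
```

```bash
python3 - <<'E'
from h import *
np.set_printoptions(precision=4,suppress=True)
o=robot.get_obs();print(o['position'],yaw(o),o['force'],o['finger_gap'])
a=snap('scene','s2');w=snap('wrist','w3')
c1=cv2.resize(a['image'][180:300,140:260],(480,480),interpolation=2)
c2=cv2.resize(w['image'][120:360,200:440],(480,480))
cv2.imwrite('pics/c4.png',cv2.resize(np.hstack([c1,c2]),(800,400)))
E
```

```text
[ 0.4053 -0.3038  0.0413] -0.10264684026332987 [ 0.6225 -0.3935  1.3242] 0.3392988200040918
```

View pics/c4.png

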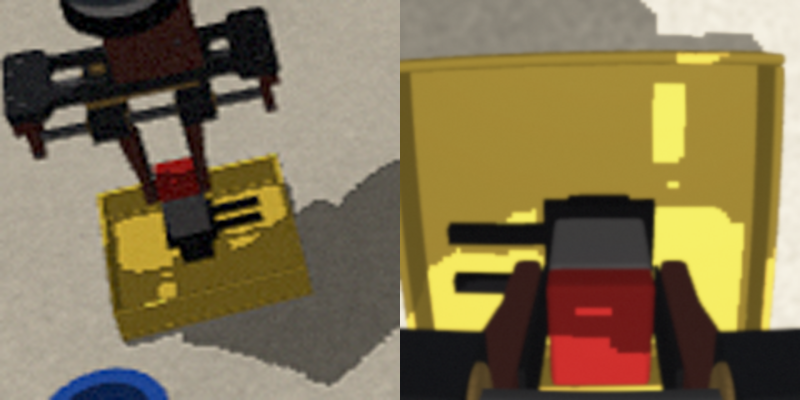

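```bash
cat > tilt.py <<'E'
from h import *
from scipy.optimize import least_squares
def tilt(s,Ttc_o,pts,rows,h0=58):
    """pts (x,z) mm in pack, rows px; unknown tilt (top to tool -x), grip offset (dx,h)"""
    K=s['K'];M=np.linalg.inv(Ttc_o)
    pts=np.array(pts)/1e3
    def f(u):
        a,dx,h=u; x=pts[:,0]-dx/1e3; z=pts[:,1]-h/1e3
        X=np.c_[x*np.cos(a)-z*np.sin(a),0*x,-.019-(x*np.sin(a)+z*np.cos(a))]
        p=(np.c_[X,np.ones(len(X))]@M.T)[:,:3]*[1,-1,-1]
        th=np.arctan2(p[:,1],np.hypot(p[:,2],p[:,0])); return (th*K[1,1]+K[1,2]-rows)
    r=least_squares(lambda u:np.r_[f(u),(u[1])/3,(u[2]-h0)/3],[.2,0,h0]); return np.degrees(r.x[0]),r.x[1:],r.fun[:len(rows)]
E
python3 - <<'E'
from tilt import *
np.set_printoptions(precision=2,suppress=True)
T=np.array([[-0.0005,0.9633,0.2683,0.0739],[1,.0005,.0002,.0001],[.0001,.2683,-.9633,-.1956],[0,0,0,1]])
y=lambda r:120+np.array(r)*.6
P=[(22,28),(18,28),(18,62),(-18,74)]
print(tilt(load('w3'),T,P,y([199,218,268,385])))
print(tilt(load('w2'),T,P,y([155,179,262,355])))
E
```

```text
(np.float64(10.491359137512477), array([ 9.11, 54.53]), array([ 2.3 , -2.75, -0.69,  0.59]))
(np.float64(34.76815725644744), array([ 0.28, 56.36]), array([ 4.61, -4.56, -0.41,  0.28]))
```

Call:
play_rows --series '[[[0.2,0,0.05,0],[0.15,0,0.05,0],[0.15,0,0.03,0],[0,0,0,0]]]' --force 5

```text
clock: 11.3
position: [0.4148, -0.3037, 0.0387]
orientation: [-3.141, 0.003, 0.0]
force: [-0.1, 1.3, 1.3]
finger_gap: 0.339
grasp_force: 5.0
```

Call:
play_rows --series '[[[0,0,0,0],[0,0,0,0],[0,0,0,0],[0,0,0,0]]]' --jaw 0.2

```text
clock: 11.7
position: [0.4146, -0.3039, 0.0389]
orientation: [3.142, -0.004, 0.0]
force: [-0.3, -0.2, -0.2]
finger_gap: 0.667
grasp_force: 0.0
```

Call:
play_rows --series '[[[0,0,-1,0],[0,0,-1,0],[0,0,-1,0],[0,0,-1,0],[0,0,-1,0]]]' --jaw 0

```text
clock: 12.2
position: [0.4145, -0.3038, 0.1397]
orientation: [3.142, -0.004, 0.0]
force: [0.6, 0.4, 0.4]
finger_gap: 0.994
grasp_force: 0.0
```

```bash
python3 - <<'E'
from tilt import *
np.set_printoptions(precision=4,suppress=True)
w=snap('wrist','w4');a=snap('scene','s3');print(w['o']['position'],w['o']['clock'])
b=snap('top','top1')
pr=lambda s,c:c
for s in(w,b,a):
    cs=blobs(s,[0,140,50],[6,255,255],25); print([(cen(c).round(1).tolist(),cv2.boundingRect(c)) for c in cs][:5])
# pin + green via triangulation w/ scene now
c1=cv2.resize(a['image'][180:300,140:260],(400,400),interpolation=2)
c2=cv2.resize(w['image'][120:360,200:440],(400,400))
cv2.imwrite('pics/c5.png',np.hstack([c1,c2]))
E
```

```text
[ 0.4145 -0.3038  0.1397] 12.2
[([318.9, 254.0], (298, 231, 43, 48)), ([50.1, 244.5], (42, 228, 22, 33)), ([62.8, 245.9], (60, 239, 6, 14))]
[([343.9, 292.7], (342, 288, 5, 10))]
[([194.3, 235.6], (189, 230, 10, 12))]
```

View pics/c5.png

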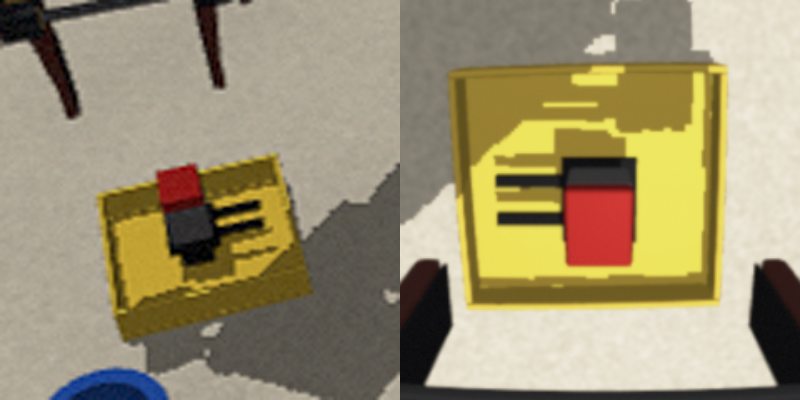

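```bash
python3 - <<'E'
from tilt import *
np.set_printoptions(precision=4,suppress=True)
w=load('w4')
rows=np.array([231,279,214.2]);P=np.array([(18,62),(-18,74),(22,28)])/1e3
def f(u):
    a,x0=u; x,z=P.T
    # rotate about the foot's lowest corner
    c=np.array([-.015 if a>0 else .015,0]); X=x0+c[0]+(x-c[0])*np.cos(a)-z*np.sin(a); Z=.005+(x-c[0])*np.sin(a)+z*np.cos(a)
    return proj(w,np.c_[X,0*X-.303,Z])[:,1]-rows
for a0 in(-.2,.05,.3):
    r=least_squares(f,[a0,.41]);print(np.degrees(r.x[0]),r.x,r.fun)
cs=blobs(w,[0,140,50],[6,255,255],25)[0]
a=load('s3');ca=min(blobs(a,[0,140,50],[6,255,255],25),key=lambda c:np.linalg.norm(cen(c)-(194,235)))
print(quad(cs).tolist(),quad(ca).tolist())
E
```

```text
0.9166535409350172 [0.016  0.4054] [-1.5905  1.5771  0.0912]
0.9166483758408962 [0.016  0.4054] [-1.5905  1.5771  0.0913]
0.9166456186115877 [0.016  0.4054] [-1.5905  1.5771  0.0913]
[[337.0, 231.0], [337.0, 278.0], [301.0, 278.0], [299.0, 232.0]] [[198.0, 230.0], [198.0, 238.0], [190.0, 241.0], [192.0, 231.0]]
```

The wrist half (w4) shows the red pack standing upright in the tray (fit tilt about 1°). The scene half agrees.

Call:
play_rows --series '[[[0,0,-0.24,-1],[0,0,-0.24,-1],[0,0,-0.24,-1],[0,0,-0.24,-1],[0,0,-0.24,-1],[0,0,-0.24,-1],[0,0,-0.24,-1],[0,0,-0.24,-1]]]'

```text
clock: 13.15
position: [0.4139, -0.3033, 0.176]
orientation: [-2.783, -1.454, 0.002]
force: [-0.1, 0.8, 0.6]
finger_gap: 1.003
grasp_force: 0.0
```

Call:
play_rows --series '[[[0,0,-0.24,-1],[0,0,-0.24,-1],[0,0,-0.24,-1],[0,0,-0.24,-1],[0,0,-0.24,-1],[0,0,-0.24,-1],[0,0,-0.24,-1],[0,0,-0.24,-1]]]'

```text
clock: 13.95
position: [0.414, -0.3034, 0.2143]
orientation: [-1.797, -2.574, -0.0]
force: [-0.7, 0.4, 0.1]
finger_gap: 0.997
grasp_force: 0.0
```

Call:
play_rows --series '[[[0,0,-0.24,-1],[0,0,-0.24,-1],[0,0,-0.24,-1],[0,0,-0.24,-1],[0,0,-0.24,-1],[0,0,-0.24,-1],[0,0,-0.24,-1],[0,0,0,0]]]'

```text
clock: 14.75
position: [0.4144, -0.3037, 0.2484]
orientation: [-0.597, -3.083, -0.001]
force: [-0.1, -0.1, -0.2]
finger_gap: 1.001
grasp_force: 0.0
```

Call:
play_rows --series '[[[0.39,0.98,0,0],[0.39,0.98,0,0],[0.39,0.98,0,0],[0.39,0.98,0,0],[0.39,0.98,0,0],[0.39,0.98,0,0],[0.39,0.98,0,0],[0.39,0.98,0,0]]]'

```text
clock: 15.55
position: [0.4149, -0.1341, 0.2482]
orientation: [-0.605, -3.081, -0.0]
force: [0.3, 0.2, -0.3]
finger_gap: 1.001
grasp_force: 0.0
```

Call:
play_rows --series '[[[0.39,0.98,0,0],[0.39,0.98,0,0],[0.39,0.98,0,0],[0.39,0.98,0,0],[0.39,0.98,0,0],[0.39,0.98,0,0],[0.39,0.98,0,0],[0.39,0.98,0,0]]]'

```text
clock: 16.35
position: [0.4157, 0.0345, 0.2482]
orientation: [-0.605, -3.081, 0.001]
force: [-0.3, -0.5, -0.5]
finger_gap: 1.001
grasp_force: 0.0
```

Call:
play_rows --series '[[[0.39,0.98,0,0],[0.39,0.98,0,0],[0.39,0.98,0,0],[0.39,0.98,0,0],[0.39,0.98,0,0],[0.39,0.98,0,0],[0.39,0.98,0,0],[0.39,0.98,0,0]]]'

```text
clock: 17.15
position: [0.4166, 0.2031, 0.2481]
orientation: [-0.604, -3.082, 0.001]
force: [-0.1, -0.2, -0.1]
finger_gap: 0.998
grasp_force: 0.0
```

Call:
play_rows --series '[[[0.39,0.98,0,0],[0.39,0.98,0,0],[0.39,0.98,0,0],[0.39,0.98,0,0],[0,0,0,0],[0,0,0,0]]]'

```text
clock: 17.75
position: [0.417, 0.2865, 0.2482]
orientation: [-0.6, -3.082, 0.002]
force: [-0.8, -0.1, 0.3]
finger_gap: 0.996
grasp_force: 0.0
```

```bash
python3 - <<'E'
from h import *
np.set_printoptions(precision=4,suppress=True)
w=snap('wrist','w5');o=w['o'];print(o['clock'],o['position'],yaw(o),o['q'])
for c in blobs(w,[50,100,50],[75,255,255],100): print(cen(c),quad(c).tolist(),cv2.contourArea(c))
g=blobs(w,[50,100,50],[75,255,255],100)
x,y=map(int,proj(w,[[.42,.2875,.05]])[0]);print(x,y)
x0=max(0,min(x-80,480));y0=max(0,min(y-80,320));print(x0,y0)
cv2.imwrite('pics/c6.png',cv2.convertScaleAbs(cv2.resize(w['image'][y0:y0+160,x0:x0+160],(600,600),interpolation=2),alpha=2,beta=20))
E
```

```text
17.75 [0.417  0.2865 0.2482] 157.95585689435478 [ 0.5786  0.1789  1.8299 -0.0003  1.1347 -0.6074]
[323.5 215. ] [[337.0, 197.0], [338.0, 232.0], [310.0, 233.0], [309.0, 198.0]] 1042.0
321 210
241 130
```

View pics/c6.png

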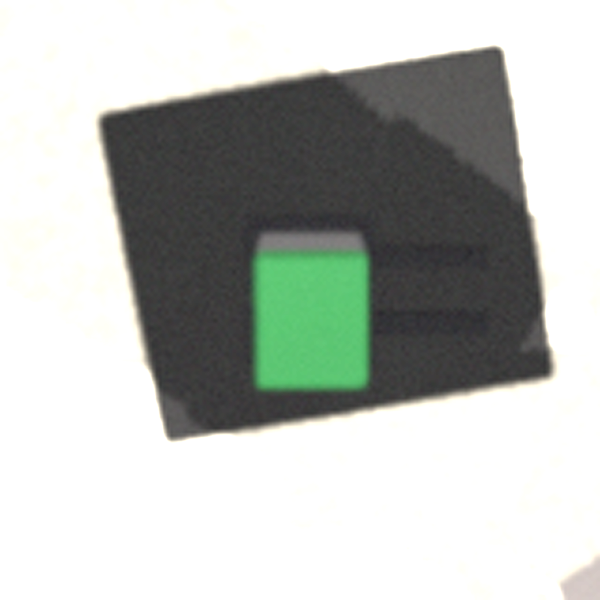

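The crop shows the green top squarely aligned with the image axes (crop 255–368, 250–388) and its fork pointing right, which is tool +y and world +y.

```bash
python3 - <<'E'
from h import *
np.set_printoptions(precision=4,suppress=True)
w=load('w5');b=load('top0');y=np.radians(157.96)
tx=np.array([np.cos(y),np.sin(y),0])
k=160/600
for A,z,dx in (((312,388),.084,18),((312,250),.072,-18)):
    P=onz(w,[(A[0]*k+241,A[1]*k+130)],z)[0]; print(P+tx*dx/1e3)
P,g=tri(w,[(323.5,232.5),(323.5,197.5)],b,[(150+(433-300)/3+3.3,240+120/3),(150+(421-300)/3+0,240+168/3)]);print(P,g)
E
```

```text
[0.4202 0.2897 0.084 ]
[0.4208 0.2895 0.072 ]
[[0.4373 0.2817 0.0757]
 [0.4042 0.2959 0.0788]] [0.0008 0.0012]
```

Call:
play_rows --series '[[[-0.1,0.2,0.95,0],[0,0,1,0],[0,0,1,0],[0,0,1,0],[0,0,1,0],[0,0,1,0],[0,0,1,0],[0,0,1,0]]]' --jaw 0.3

```text
clock: 18.6
position: [0.4209, 0.2886, 0.0895]
orientation: [-0.603, -3.083, 0.0]
force: [0.8, -0.3, -0.1]
finger_gap: 0.701
grasp_force: 0.0
```

Call:
play_rows --series '[[[0,0,1,0],[0,0,1,0],[0,0,0,0]]]'

```text
clock: 18.9
position: [0.4193, 0.2877, 0.0482]
orientation: [-0.602, -3.08, 0.005]
force: [0.5, 0.3, -0.0]
finger_gap: 0.699
grasp_force: 0.0
```

Call:
play_rows --series '[[[0,0,0,0],[0,0,0,0],[0,0,0,0],[0,0,0,0],[0,0,0,0],[0,0,0,0],[0,0,0,0]]]' --jaw 1 --force 6

```text
clock: 19.6
position: [0.4213, 0.29, 0.0508]
orientation: [0.599, 3.083, 0.001]
force: [-0.6, -1.4, 6.3]
finger_gap: 0.335
grasp_force: 6.0
```

Call:
play_rows --series '[[[0,0,-0.05,0],[0,0,-0.05,0],[0,0,0,0]]]'

```text
clock: 19.9
position: [0.4214, 0.2902, 0.0528]
orientation: [0.599, 3.083, 0.001]
force: [0.0, -0.7, 6.2]
finger_gap: 0.12
grasp_force: 6.0
```

```bash
python3 - <<'E'
from h import *
np.set_printoptions(precision=4,suppress=True)
w=snap('wrist','w6');a=snap('scene','s6');b=snap('top','top6');o=robot.get_obs();print(o['position'],o['finger_gap'],o['grasp_force'],o['force'])
for n,s in(('w',w),('a',a),('b',b)):
    for c in blobs(s,[50,90,40],[75,255,255],15): print(n,cen(c).round(1),cv2.contourArea(c),quad(c).tolist())
E
```

```text
[0.4214 0.2902 0.0528] 0.11811550604000316 6.048288680613041 [ 0.6012 -0.9586  6.774 ]
w [335.9 282. ] 3043.0 [[365.0, 252.0], [366.0, 316.0], [309.0, 324.0], [308.0, 255.0]]
a [361.1 283. ] 467.0 [[372.0, 273.0], [376.0, 290.0], [350.0, 293.0], [346.0, 276.0]]
a [419.8 192.5] 53.5 [[416.0, 187.0], [425.0, 190.0], [425.0, 196.0], [415.0, 195.0]]
a [342.4 284.6] 21.5 [[343.0, 282.0], [345.0, 286.0], [341.0, 287.0], [340.0, 283.0]]
b [317.  158.2] 660.0 [[304.0, 145.0], [332.0, 148.0], [330.0, 171.0], [302.0, 168.0]]
b [337.1 160.3] 25.5 [[339.0, 158.0], [340.0, 162.0], [336.0, 163.0], [334.0, 159.0]]
```

```bash
python3 - <<'E'
from h import *
w=load('w6');a=load('s6')
c1=cv2.resize(w['image'][180:480,170:470],(500,500),interpolation=2);c2=cv2.resize(a['image'][150:250,370:460],(300,333),interpolation=2)
m=np.zeros((500,800,3),np.uint8);m[:,:500]=c1;m[:333,500:]=c2
cv2.imwrite('pics/c7.png',cv2.convertScaleAbs(m,alpha=1.8,beta=15))
E
```

```text
(no output)
```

View pics/c7.png

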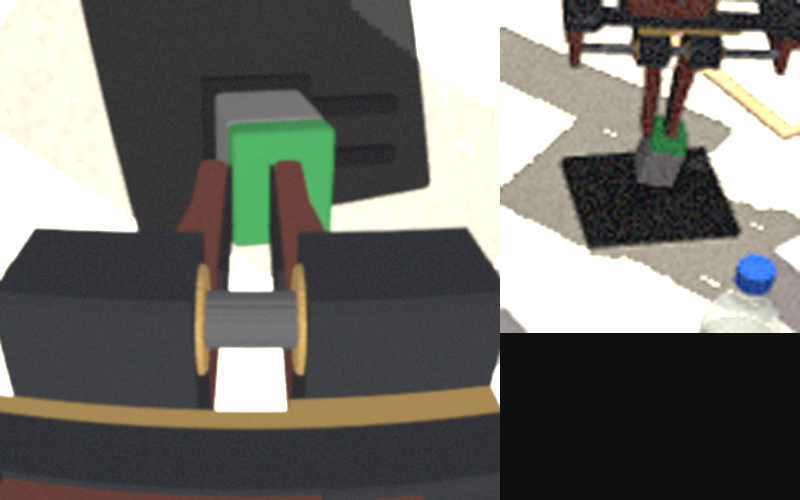

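The picture shows the pack leaning and shifted toward +y (image right), with the fingers nearly shut. The left finger is beside the pack and the right finger (crop (290,200)) overlaps the green top, so I don't have a proper grip. I'll work out the pack's pose from its corners.

```bash
cat > pnp.py <<'E'
from h import *
def pnp(s,P,px):
    P=np.float64(P)/1e3; T=s['T']; c,d=ray(s,px)
    dc=(d@T[:3,:3])*[1,-1,-1]; n=dc[:,:2]/dc[:,2:3]
    ok,r,t=cv2.solvePnP(P,n,np.eye(3),None,flags=cv2.SOLVEPNP_SQPNP); r,t=cv2.solvePnPRefineLM(P,n,np.eye(3),None,r,t)
    M=np.eye(4);M[:3,:3]=cv2.Rodrigues(r)[0];M[:3,3]=t[:,0]
    C=T@np.diag([1,-1,-1,1])@M
    e=proj(s,P@C[:3,:3].T+C[:3,3])-px
    return C,e
E
python3 - <<'E'
from pnp import *
np.set_printoptions(precision=3,suppress=True)
w=load('w6')
P=[(-18,-15,62),(-18,15,62),(18,-15,74),(18,15,74),(-18,-15,28),(-18,15,28),(-22,-19,28),(-22,19,28)]
c=np.array([(228,125),(333,122),(235,243),(330,230),(215,95),(302,92),(203,78),(310,77)])
C,e=pnp(w,P,c*.6+[170,180]);print(C);print(e.round(1).tolist())
print('tilt',np.degrees(np.arccos(C[2,2])))
# tips in pack frame
y=np.radians(157.9);ty=np.array([np.sin(y),-np.cos(y),0])
o=np.array([.4214,.2902,.0528])
for k in(-.005,.005):
    print('tip',((o+ty*k)-C[:3,3])@C[:3,:3]*1e3)
# check with w5 earlier, in crop coords k=160/600
w5=load('w5');P5=[(-18,-15,62),(-18,15,62),(18,-15,74),(18,15,74),(-18,-15,28),(-18,15,28),(-22,-19,28),(-22,19,28)]
c5=np.array([(254,250),(368,250),(254,388),(368,388),(260,232),(362,232),(246,214),(368,214)])
C,e=pnp(w5,P5,c5*160/600+[241,130]);print(C,e.round(1).tolist())
E
```

```text
[[ 0.92   0.38   0.095  0.421]
 [-0.391  0.907  0.155  0.288]
 [-0.027 -0.18   0.983  0.003]
 [ 0.     0.     0.     1.   ]]
[[2.3, -1.5], [-4.3, -2.2], [1.2, 0.8], [-0.3, 3.9], [1.4, -2.1], [-2.0, -1.9], [1.9, 1.9], [-0.3, 0.6]]
tilt 10.466584713508137
tip [ -1.832 -11.765  47.936]
tip [-1.993 -1.928 49.727]
[[ 0.927  0.376  0.022  0.42 ]
 [-0.376  0.927 -0.002  0.289]
 [-0.021 -0.007  1.     0.005]
 [ 0.     0.     0.     1.   ]] [[0.5, -0.1], [-0.6, -0.2], [0.5, 0.1], [-0.4, 0.1], [-0.4, -0.6], [-0.6, -0.6], [-0.3, 0.7], [1.4, 0.7]]
```

```bash
python3 - <<'E'
from pnp import *
np.set_printoptions(precision=4,suppress=True)
w=load('w6');a=load('s6')
f=lambda x,y:(370+(x-500)/3.333,150+y/3.33);g=lambda x,y:(170+x*.6,180+y*.6)
P,e=tri(a,[f(678,120),f(648,135),f(652,115),f(685,122),f(640,152),f(680,158)],w,[g(287,161),g(213,163),g(228,125),g(333,122),g(235,243),g(330,230)]);print(P,e)
c=robot.get_obs();print(c['position'],c['q'],c['finger_gap'])
print('TCP proj scene',proj(a,[c['position'],c['position']+[0,0,.03]]),'wrist',proj(w,[c['position'],c['position']+[0,0,.03]]))
E
```

```text
[[0.4173 0.3076 0.088 ]
 [0.4139 0.2852 0.0759]
 [0.4015 0.2945 0.0848]
 [0.413  0.321  0.0791]
 [0.4367 0.2749 0.0775]
 [0.4471 0.3047 0.0725]] [0.0084 0.007  0.0051 0.0026 0.0079 0.0053]
[0.4214 0.2902 0.0528] [ 0.5797  0.4703  1.9645  0.0001  0.7055 -0.6074] 0.11811550604000316
TCP proj scene [[414.7506 198.2305]
 [416.3822 189.6692]] wrist [[319.6447 272.3976]
 [319.6606 294.0032]]
```

Call:
play_rows --series '[[[0,0,-0.3,0],[0,0,-0.5,0],[0,0,-1,0],[0,0,-1,0]]]' --jaw 0.86 --force 3

```text
clock: 20.45
position: [0.4206, 0.2896, 0.1092]
orientation: [-0.599, -3.083, 0.001]
force: [0.7, -0.8, 0.8]
finger_gap: 0.14
grasp_force: 0.0
```

Call:
play_rows --series '[[[0,0,-1,0],[0,0,-1,0],[0,0,-1,0],[0,0,-1,0],[0,0,-1,0],[0,0,-1,0],[0,0,-1,0],[0,0,0,0]]]' --jaw 0

```text
clock: 21.25
position: [0.4223, 0.2907, 0.2514]
orientation: [0.598, 3.08, 0.006]
force: [-0.7, 0.8, 0.9]
finger_gap: 0.832
grasp_force: 0.0
```

```bash
python3 - <<'E'
from pnp import *
np.set_printoptions(precision=4,suppress=True)
w=snap('wrist','w7');a=snap('scene','s7');b=snap('top','top7');o=robot.get_obs();print(o['clock'],o['position'],o['finger_gap'],o['force'])
for n,s in(('w',w),('a',a),('b',b)):
    for c in blobs(s,[50,90,40],[75,255,255],15): print(n,cen(c).round(1),cv2.contourArea(c),quad(c).tolist())
# grey side extent in the wrist column
hsv=cv2.cvtColor(w['image'],cv2.COLOR_BGR2HSV)
c=blobs(w,[50,90,40],[75,255,255],200)
if c:
    x,y=map(int,cen(c[0])); print(hsv[y-45:y+45:3,x].tolist())
E
```

```text
21.4 [0.4204 0.2895 0.2477] 0.9623259325332263 [ 0.8021 -0.2686 -0.067 ]
w [317.  210.9] 1070.5 [[332.0, 193.0], [332.0, 227.0], [304.0, 229.0], [302.0, 194.0]]
a [361.1 283. ] 466.0 [[372.0, 273.0], [376.0, 290.0], [350.0, 293.0], [346.0, 276.0]]
a [415.3 190.1] 91.5 [[419.0, 185.0], [420.0, 195.0], [411.0, 195.0], [411.0, 185.0]]
a [342.4 284.9] 17.5 [[344.0, 283.0], [345.0, 286.0], [341.0, 287.0], [340.0, 283.0]]
b [316.8 158.2] 668.5 [[304.0, 145.0], [332.0, 148.0], [330.0, 171.0], [301.0, 168.0]]
b [195.  283.7] 91.5 [[188.0, 281.0], [201.0, 282.0], [201.0, 288.0], [192.0, 288.0]]
b [337.  160.3] 26.0 [[340.0, 159.0], [340.0, 162.0], [334.0, 162.0], [335.0, 158.0]]
[[30, 12, 21], [150, 11, 23], [45, 22, 23], [0, 0, 21], [0, 12, 21], [0, 0, 22], [0, 0, 19], [150, 26, 20], [165, 9, 56], [63, 78, 65], [66, 149, 91], [67, 149, 94], [67, 150, 92], [67, 152, 92], [67, 150, 92], [67, 152, 92], [67, 152, 92], [67, 149, 91], [66, 147, 92], [67, 151, 91], [67, 151, 91], [66, 143, 68], [0, 0, 22], [30, 12, 22], [18, 25, 51], [20, 33, 139], [22, 33, 138], [22, 34, 137], [20, 33, 138], [22, 33, 140]]
```

Call:
play_rows --series '[[[0,-0.1,1,-0.35],[0,0,1,0],[0,0,1,0],[0,0,1,0],[0,0,1,0],[0,0,1,0],[0,0,1,0],[0,0,1,0]]]'

```text
clock: 22.2
position: [0.4191, 0.2873, 0.0862]
orientation: [-0.534, -3.094, 0.003]
force: [0.5, 0.2, 0.5]
finger_gap: 1.005
grasp_force: 0.0
```

Call:
play_rows --series '[[[0,0,1,0],[0,0,0.8,0],[0,0,0,0],[0,0,0,0]]]' --jaw 0.5 --force 40

```text
clock: 22.6
position: [0.4195, 0.2875, 0.0516]
orientation: [-0.534, -3.094, 0.002]
force: [0.0, -0.3, 0.6]
finger_gap: 0.675
grasp_force: 0.0
```

Call:
play_rows --series '[[[0,0,0,0],[0,0,0,0],[0,0,0,0]]]' --jaw 0.6

```text
clock: 22.9
position: [0.4206, 0.2882, 0.053]
orientation: [0.534, 3.095, 0.001]
force: [-0.8, -0.3, -0.4]
finger_gap: 0.417
grasp_force: 0.0
```

```bash
python3 - <<'E'
from pnp import *
np.set_printoptions(precision=4,suppress=True)
w=snap('wrist','w8');o=w['o'];print(o['clock'],o['position'],yaw(o),o['finger_gap'],o['force'],o['grasp_force'])
for c in blobs(w,[50,90,40],[75,255,255],100): print(cen(c).round(1),cv2.contourArea(c),quad(c).tolist())
hsv=cv2.cvtColor(w['image'],cv2.COLOR_BGR2HSV)
for r in(280,300,315): print(r,''.join('G' if 45<h<80 and s>80 else ('r' if (h<15 or h>170) and s>90 else ('.' if v<60 else 'w')) for h,s,v in hsv[r,260:390:2]))
E
```

```text
22.9 [0.4206 0.2882 0.053 ] 160.4177761099731 0.4172179494105612 [-0.7817 -0.3286 -0.4075] 0.0
[320.3 287. ] 4315.0 [[292.0, 252.0], [351.0, 254.0], [345.0, 324.0], [291.0, 321.0]]
280 .rrrrrrrr......GGGGGGGGGGGGGGGGGGGGGGGGGGGGGGGG.....rrrrrrrrr....
300 rrrrrr.........GGGGGGGGGGGGGGGGGGGGGGGGGGGGGGG........rrrrrrrrrrr
315 rrrr........wwwGGGGGGGGGGGGGGGGGGGGGGGGGGGGGGwwwww.......rrrrrrrr
```

Call:
play_rows --series '[[[0,0,0,0.25],[0,0,0,0],[0,0,0,0],[0,0,0,0]]]' --jaw 1 --force 30

```text
clock: 23.35
position: [0.4202, 0.288, 0.0524]
orientation: [0.58, 3.088, 0.0]
force: [-0.4, -0.6, 0.3]
finger_gap: 0.079
grasp_force: 0.0
```

```bash
cat > look.py <<'E'
from h import *
def look(name):
    w=snap('wrist',name);o=w['o'];print(o['clock'],o['position'].round(4),round(yaw(o),2),'gap',round(o['finger_gap'],3),o['force'].round(1),o['grasp_force'].round(1))
    for c in blobs(w,[50,90,40],[75,255,255],100): print(cen(c).round(1),cv2.contourArea(c),quad(c).tolist())
    hsv=cv2.cvtColor(w['image'],cv2.COLOR_BGR2HSV)
    for col in (310,330):print(col,''.join('G' if 45<h<80 and s>80 else ('r' if (h<15 or h>170) and s>90 else ('.' if v<38 else '-' if v<110 else 'w')) for h,s,v in hsv[150:360:3,col]))
E
python3 -c "from look import *; look('w9')"
```

```text
Traceback (most recent call last):
  File "look.py", line 3, in look
    w=snap('wrist',name);o=w['o'];print(o['clock'],o['position'].round(4),round(yaw(o),2),'gap',round(o['finger_gap'],3),o['force'].round(1),o['grasp_force'].round(1))
                                                                                                                                             ^^^^^^^^^^^^^^^^^^^^^^
AttributeError: 'float' object has no attribute 'round'
```

```bash
sed -i "s/o\['grasp_force'\].round(1)/o['grasp_force']/" look.py; python3 - <<'E'
from look import *
look('w9')
a=snap('scene','s9')
w=load('w9');hsv=cv2.cvtColor(w['image'],cv2.COLOR_BGR2HSV)
cl=lambda p:'G' if 45<p[0]<80 and p[1]>80 else ('r' if (p[0]<15 or p[0]>170) and p[1]>90 else ('.' if p[2]<38 else '-' if p[2]<110 else 'w'))
for r in range(225,345,6): print(r,''.join(map(cl,hsv[r,250:400:2])))
hs=cv2.cvtColor(a['image'],cv2.COLOR_BGR2HSV)
for r in range(170,222,2): print(r,''.join(map(cl,hs[r,385:445])))
E
```

```text
23.4 [0.4202 0.288  0.0524] 158.72 gap 0.032 [-0.2 -0.1 -0.3] 0.0Traceback (most recent call last):
  File "<stdin>", line 2, in <module>
  File "look.py", line 4, in look
    for c in blobs(w,[50,90,40],[75,255,255],100): print(cen(c).round(1),cv2.contourArea(c),quad(c).tolist())
                                                                                            ^^^^^^^^^^^^^^
AttributeError: 'NoneType' object has no attribute 'tolist'
```

```bash
sed -i "s/,quad(c).tolist()/,cv2.boundingRect(c)/" look.py; python3 - <<'E'
from look import *
look('w9')
a=snap('scene','s9')
w=load('w9');hsv=cv2.cvtColor(w['image'],cv2.COLOR_BGR2HSV)
cl=lambda p:'G' if 45<p[0]<80 and p[1]>80 else ('r' if (p[0]<15 or p[0]>170) and p[1]>90 else ('.' if p[2]<38 else '-' if p[2]<110 else 'w'))
for r in range(225,345,6): print(r,''.join(map(cl,hsv[r,250:400:2])))
hs=cv2.cvtColor(a['image'],cv2.COLOR_BGR2HSV)
for r in range(170,222,2): print(r,''.join(map(cl,hs[r,385:445])))
E
```

```text
23.45 [0.4202 0.2879 0.0523] 158.72 gap 0.011 [-0.3 -0.3  0.4] 0.0
[321.7 272.5] 2051.0 (289, 253, 65, 72)
310 ww-..........................------GGGGGGG-rrrrrrrrrrrrrr.......------
330 w............................------GGGGGGG-rrrrrrrrrrrrrr.......------
225 ...........................................................................
231 ...........................................................................
237 .......................--------------------------..........................
243 ......................----------------------------.........................
249 ......................----------------------------.........................
255 .....................GGGGGGGGGGGGGGGGGGGGGGGGGGGGGGG.......................
261 ....................GGGGGGGGGGGGGGGGGGGGGGGGGGGGGGGG.......................
267 ....................GGGGGGGGGGGGGGGGGGGGGGGGGGGGGGGG.......................
273 ....................GGGGGGGGGGGGGGGGGGGGGGGGGGGGGGGG.......................
279 ....................GGGGG-rrrrrrrGGGGGrrrrrrr-GGGGGG.......................
285 ....................GGGGGrrrrrrrr.GGG.r
[... 1746 characters left out ...]
........G......----------.......GG...r-wwwwwwwwwww
202 -----.......r.........G..-----------.G...........-wwwwwwwwww
204 -----rG.G......r..G.....-----------..........GG.G.-wwwwwwwww
206 ------G..............rG.G..............r..r.....G.G-wwwwwwww
208 ------.r........G...G..G....G..........rG...........-wwwwwww
210 -------G...r.....rr.........G.........G.rG..G.....G..--wwwww
212 --------.G.......rG.......G...r.GG................G...------
214 --------...rG..r..r...G......G.G.......GG..r.......G...-----
216 ---------......r....r.................G.rGr...r..G.....r----
218 ----------........r.r.G.G.G....G..r...r.G..GGr........G..---
220 www-------..........G....rr.rr...........r..............----
```

The finger spacing in w1 puts the fingertips about 31 mm behind the stated TCP, and the scene view and the earlier 6 N slip agree. My grips were only catching the top few millimetres of the pack. I'll grip about 30 mm lower and check force on the way down.

Call:
play_rows --series '[[[0,0,-0.5,0],[0,0,-0.5,0],[0,0,0,0],[0,0,0,0],[0,0,0,0],[0,0,0,0],[0,0,0,0],[0,0,0,0]]]' --jaw 0.3

```text
clock: 24.35
position: [0.4201, 0.2879, 0.0721]
orientation: [-0.581, -3.087, 0.0]
force: [-0.0, -0.4, -0.2]
finger_gap: 0.682
grasp_force: 0.0
```

Call:
play_rows --series '[[[0,0,0.5,0],[0,0,0.5,0],[0,0,0.5,0],[0,0,0,0]]]'

```text
clock: 24.75
position: [0.419, 0.2872, 0.0404]
orientation: [-0.58, -3.085, 0.004]
force: [-0.5, 0.4, -0.6]
finger_gap: 0.698
grasp_force: 0.0
```

```bash
python3 - <<'E'
from look import *
look('w10');a=snap('scene','s10')
w=load('w10');hsv=cv2.cvtColor(w['image'],cv2.COLOR_BGR2HSV)
cl=lambda p:'G' if 45<p[0]<80 and p[1]>80 else ('r' if (p[0]<15 or p[0]>170) and p[1]>90 else ('.' if p[2]<38 else '-' if p[2]<110 else 'w'))
for r in range(237,345,8): print(r,''.join(map(cl,hsv[r,220:420:3])))
E
```

```text
24.75 [0.419  0.2872 0.0404] 158.7 gap 0.698 [-0.5  0.4 -0.6] 0.0
[323.3 299.2] 4908.0 (290, 262, 69, 77)
310 www............................-------GGGGGGGGGGGGGGGGGGGGGGGGGwwwwww-
330 ww.............................-------GGGGGGGGGGGGGGGGGGGGGGGGGwwwww--
237 wwww-..............................................................
245 wwwww.....................------------------.......................
253 wwwww-...................--------------------......................
261 wwwwww..................----------------------.....................
269 wwwwwww.................GGGGGGGGGGGGGGGGGGGGGG.....................
277 wwwwww-rrrr.............GGGGGGGGGGGGGGGGGGGGGGG..........rrrrr.....
285 wwww-rrrrr..............GGGGGGGGGGGGGGGGGGGGGGG...........rrrrrr...
293 ww-rrrrrr...............GGGGGGGGGGGGGGGGGGGGGG.............rrrrrr..
301 wrrrrrrr................GGGGGGGGGGGGGGGGGGGGGG..............rrrrrrr
309 rrrrrr..................GGGGGGGGGGGGGGGGGGGGGG...............rrrrrr
317 rrrrr...................GGGGGGGGGGGGGGGGGGGGG-wwwwwwwww.......rrrrr
325 rrrr..................--GGGGGGGGGGGGGGGGGGGGG-wwwwwwwwww........rrr
333 rrr.......-wwwwwwwwwwwwwGGGGGGGGGGGGGGGGGGGGGwwwwwwwwwwww........rr
341 rr........wwwwwwwwwwwwwwwwwwwwwwwwwwwwwwwwwwwwwwwwwwwwwww-........r
```

Call:
play_rows --series '[[[0,0.05,0.4,0],[0,0,0.35,0],[0,0,0.2,0],[0,0,0,0]]]'

```text
clock: 25.25
position: [0.4201, 0.2886, 0.0226]
orientation: [-0.58, -3.087, 0.001]
force: [0.4, -0.0, -0.2]
finger_gap: 0.701
grasp_force: 0.0
```

Call:
play_rows --series '[[[0,0,0,0],[0,0,0,0],[0,0,0,0],[0,0,0,0],[0,0,0,0],[0,0,0,0],[0,0,0,0]]]' --jaw 1 --force 30

```text
clock: 25.95
position: [0.4207, 0.2889, 0.0234]
orientation: [0.581, 3.087, 0.0]
force: [0.2, -0.4, 2.4]
finger_gap: 0.341
grasp_force: 29.9
```

```bash
python3 - <<'E'
from look import *
look('w11')
E
```

```text
25.95 [0.4207 0.2889 0.0234] 158.7 gap 0.341 [ 0.2 -0.4  2.4] 29.87094970420003
[320.1 313.3] 5732.0 (283, 274, 76, 81)
310 ww-..............................---------GGGGGGGGGGGGGGGGGGGGGGGGGGG-
330 w-...............................---------GGGGGGGGGGGGGGGGGGGGGGGGGGG-
```

Call:
play_rows --series '[[[0,0,0.05,0],[0,0,0,0],[0.3,0,-0.05,0],[0.3,0,-0.03,0],[0.3,0,-0.01,0],[0.3,0,0.01,0],[0.3,0,0.04,0],[0.3,0,0.06,0]]]' --force 8

```text
clock: 26.8
position: [0.3871, 0.3022, 0.0223]
orientation: [0.579, 3.087, 0.0]
force: [2.5, -4.6, 12.0]
finger_gap: 0.34
grasp_force: 8.0
```

Call:
play_rows --series '[[[0,0,0,0],[0,0,0,0],[0,0,0,0]]]' --force 40

```text
clock: 27.1
position: [0.3863, 0.3025, 0.0223]
orientation: [-0.581, -3.087, -0.001]
force: [-3.0, 0.9, 6.1]
finger_gap: 0.338
grasp_force: 40.0
```

```bash
python3 - <<'E'
from look import *
look('w12');snap('scene','s12')
w=load('w12');hsv=cv2.cvtColor(w['image'],cv2.COLOR_BGR2HSV)
print([ (r,hsv[r,320].tolist()) for r in range(200,420,4)])
E
```

```text
27.1 [0.3863 0.3025 0.0223] 158.69 gap 0.338 [-3.   0.9  6.1] 39.98855262994766
[320.  314.5] 5624.5 (282, 276, 77, 79)
310 wwwwwwwwwwwwwwwwwwwwwww-...........-------GGGGGGGGGGGGGGGGGGGGGGGGGGG-
330 wwwwwwwwwwwwwwwwwwwwww-............-------GGGGGGGGGGGGGGGGGGGGGGGGGGG-
[(200, [21, 32, 136]), (204, [20, 34, 135]), (208, [20, 33, 138]), (212, [20, 34, 137]), (216, [20, 31, 125]), (220, [0, 13, 19]), (224, [60, 11, 24]), (228, [0, 0, 21]), (232, [0, 0, 22]), (236, [60, 10, 25]), (240, [30, 12, 21]), (244, [140, 70, 11]), (248, [120, 13, 20]), (252, [0, 14, 18]), (256, [0, 5, 53]), (260, [0, 5, 53]), (264, [15, 9, 54]), (268, [15, 9, 55]), (272, [0, 0, 55]), (276, [67, 131, 64]), (280, [67, 155, 66]), (284, [66, 154, 83]), (288, [67, 151, 91]), (292, [67, 155, 89]), (296, [66, 146, 91]), (300, [66, 151, 91]), (304, [67, 154, 91]), (308, [67, 150, 90]), (312, [67, 156, 90]), (316, [66, 158, 89]), (320, [66, 151, 91]), (324, [67, 155, 89]), (328, [66, 153, 90]), (332, [67, 156, 90]), (336, [66, 155, 89]), (340, [67, 156, 90]), (344, [66, 153, 90]), (348, [66, 153, 90]), (352, [66, 155, 89]), (356, [150, 7, 39]), (360, [120, 5, 49]), (364, [0, 0, 45]), (368, [135, 10, 51]), (372, [120, 5, 53]), (376, [120, 5, 56]), (380, [120, 9, 55]), (384, [120, 5, 54]), (388, [19, 22, 93]), (392, [23, 25, 231]), (396, [21, 25, 234]), (400, [23, 27, 229]), (404, [21, 23, 236]), (408, [21, 23, 234]), (412, [23, 25, 230]), (416, [22, 25, 232])]
```

Call:
play_rows --series '[[[0,0,-0.15,0],[0,0,-0.1,0],[0,0,0,0],[0,0,0,0]]]' --jaw 0.55

```text
clock: 27.6
position: [0.3871, 0.302, 0.0269]
orientation: [0.581, 3.087, 0.0]
force: [-0.2, -0.1, 0.4]
finger_gap: 0.453
grasp_force: 0.0
```

Call:
play_rows --series '[[[0,0,-0.3,0],[0,0,-0.3,0],[0,0,0,0]]]'

```text
clock: 27.9
position: [0.3876, 0.3023, 0.0398]
orientation: [0.581, 3.086, 0.002]
force: [-0.4, -0.1, -0.2]
finger_gap: 0.451
grasp_force: 0.0
```

Call:
play_rows --series '[[[0,0,0,0],[0,0,0,0],[0,0,0,0],[0,0,0,0]]]' --jaw 1 --force 4

```text
clock: 28.3
position: [0.3871, 0.302, 0.039]
orientation: [0.581, 3.087, 0.0]
force: [-0.7, -0.5, 3.7]
finger_gap: 0.339
grasp_force: 4.0
```

```bash
python3 - <<'E'
from look import *
look('w13')
E
```

```text
28.3 [0.3871 0.302  0.039 ] 158.7 gap 0.339 [-0.7 -0.5  3.7] 3.9991347631439567
[320.  305.5] 4993.0 (286, 267, 69, 78)
310 wwwwwwwwwwwwwwwwwwwww-..........-------GGGGGGGGGGGGGGGGGGGGGGGGGG....-
330 wwwwwwwwwwwwwwwwwwww-...........-------GGGGGGGGGGGGGGGGGGGGGGGGGG....-
```

Call:
play_rows --series '[[[0.28,0,-0.05,0],[0.28,0,-0.03,0],[0.28,0,-0.01,0],[0.28,0,0.01,0],[0.28,0,0.03,0],[0.28,0,0.06,0],[0.28,0,0.08,0],[0,0,0,0]]]'

```text
clock: 29.15
position: [0.3498, 0.3165, 0.0371]
orientation: [-0.58, -3.087, 0.0]
force: [-1.1, 0.3, 2.5]
finger_gap: 0.343
grasp_force: 4.0
```

```bash
python3 - <<'E'
from look import *
look('w14');snap('scene','s14')
E
```

```text
29.15 [0.3498 0.3165 0.0371] 158.73 gap 0.343 [-1.1  0.3  2.5] 3.9994388027116656
[320.  306.7] 5134.0 (286, 268, 69, 79)
310 wwwwwwwwwwwwwwwwwwwwwwwwwwwwwww-...-----GGGGGGGGGGGGGGGGGGGGGGGGGG...-
330 wwwwwwwwwwwwwwwwwwwwwwwwwwwwwww-...-----GGGGGGGGGGGGGGGGGGGGGGGGGG...-
```

```bash
python3 - <<'E'
from h import *
np.set_printoptions(precision=4,suppress=True)
w=load('w5');b=load('top0')
A=onz(w,np.array([(100,117),(500,47),(552,375),(170,438)])*160/600+[241,130],.01);print(A)
B=onz(b,[(150+(x-300)/3,240+y/3) for x,y in((377,62),(547,93),(521,240),(348,211))],.01);print(B)
print('carton',onz(b,[(127,240),(183,225),(115,203),(168,187)],.03)[:,:2]);print('bottle',onz(b,[(220,190)],.01))
for P,i,j in((A,3,2),(B,1,0)): v=P[j]-P[i];print('edge yaw',np.degrees(np.arctan2(-v[0],v[1])))
E
```

```text
[[0.349  0.248  0.01  ]
 [0.3753 0.3714 0.01  ]
 [0.4799 0.3503 0.01  ]
 [0.453  0.2274 0.01  ]]
[[0.4805 0.3463 0.01  ]
 [0.4543 0.222  0.01  ]
 [0.3489 0.2428 0.01  ]
 [0.3732 0.3687 0.01  ]]
carton [[0.5278 0.4462]
 [0.5564 0.3236]
 [0.6094 0.4723]
 [0.6405 0.3555]]
bottle [[0.6332 0.2462 0.01  ]]
edge yaw -12.335972751809253
edge yaw -11.937056420457303
```

Call:
play_rows --series '[[[0,0,0,0],[0,0,0,0],[0,0,-0.9,-0.67],[0,0,-0.9,-0.67],[0,0,-0.9,0]]]' --force 30

```text
clock: 29.75
position: [0.3505, 0.3158, 0.0913]
orientation: [-0.328, -3.124, 0.001]
force: [0.3, 0.1, -1.4]
finger_gap: 0.337
grasp_force: 30.0
```

Call:
play_rows --series '[[[-0.89,-0.17,0,0],[-0.89,-0.17,0,0],[-0.89,-0.17,0,0],[-0.89,-0.17,0,0],[-0.89,-0.17,0,0],[-0.89,-0.17,0,0],[-0.89,-0.17,0,0],[-0.89,-0.17,0,0]]]'

```text
clock: 30.55
position: [0.4853, 0.2591, 0.0909]
orientation: [-0.331, -3.124, 0.0]
force: [-0.2, 0.6, -1.7]
finger_gap: 0.34
grasp_force: 30.0
```

Call:
play_rows --series '[[[0,0,0,0],[0,0,0,0]]]'

```text
clock: 30.75
position: [0.4842, 0.2594, 0.0908]
orientation: [-0.332, -3.123, 0.0]
force: [-0.4, 0.3, -1.2]
finger_gap: 0.334
grasp_force: 30.0
```

```bash
cat > tilt2.py <<'E'
from look import *
from scipy.optimize import least_squares
TC=np.array([[-0.0005,0.9633,0.2683,0.0739],[1,.0005,.0002,.0001],[.0001,.2683,-.9633,-.1956],[0,0,0,1]])
def tilt2(rows,h0=66,g=.049):
    P=np.array([(18,28),(18,62),(-18,74)])/1e3;M=np.linalg.inv(TC)
    def f(q):
        a,du,h=q;u=P[:,0]+du/1e3;z=P[:,1]-h/1e3
        X=np.c_[u*np.cos(a)+z*np.sin(a),0*u,-g-(-u*np.sin(a)+z*np.cos(a)),u*0+1]
        p=(X@M.T)[:,:3]*[1,-1,-1];return 371.65*np.arctan2(p[:,1],p[:,2])+240.7-rows
    r=least_squares(lambda q:np.r_[f(q),q[1]/3,(q[2]-h0)/4],[.1,0,h0]);print('tilt %.1f du %.1f h %.1f'%(np.degrees(r.x[0]),*r.x[1:]),r.fun[:3].round(1))
def rows(name):
    w=load(name);hsv=cv2.cvtColor(w['image'],cv2.COLOR_BGR2HSV).astype(int)[:,314:327].mean(1)
    G=(hsv[:,0]>45)&(hsv[:,0]<80)&(hsv[:,1]>80);g=np.where(G)[0];t=g[0];k=t-2
    while 30<hsv[k,2]<110:k-=1
    return [k+1,t,g[-1]+1]
def both(name,**k):
    r=rows(name);print(name,r);tilt2(np.array(r),**k)
E
python3 - <<'E'
from tilt2 import *
for n,h in(('w11',60),('w13',66),('w14',66)): both(n,h0=h)
look('w15');both('w15')
E
```

```text
w11 [np.int64(249), np.int64(274), np.int64(355)]
tilt -1.7 du -1.9 h 69.4 [-0.3 -0.9  1.2]
w13 [np.int64(246), np.int64(267), np.int64(345)]
tilt 0.6 du -1.1 h 77.2 [-0.2 -1.2  1.5]
w14 [np.int64(253), np.int64(268), np.int64(347)]
tilt 6.6 du -0.3 h 76.3 [-0.  -1.2  1.4]
30.75 [0.4842 0.2594 0.0908] 167.85 gap 0.334 [-0.4  0.3 -1.2] 29.999950602650642
[320.  305.6] 4970.0 (286, 268, 69, 78)
310 ...................-wwwwwwwwwww-..------GGGGGGGGGGGGGGGGGGGGGGGGGwwww-
330 ...................-wwwwwwwwwww-...-----GGGGGGGGGGGGGGGGGGGGGGGGGwwww-
w15 [np.int64(252), np.int64(268), np.int64(345)]
tilt 5.8 du -0.9 h 78.9 [-0.1 -1.6  1.8]
```

Call:
play_rows --series '[[[0,0,1,0],[0,0,1,0],[0,0,0.95,0],[0,0,0.1,0],[0,0,0.1,0],[0,0,0,0]]]'

```text
clock: 31.4
position: [0.4831, 0.2597, 0.0288]
orientation: [-0.33, -3.123, 0.001]
force: [-2.3, -2.1, 2.4]
finger_gap: 0.337
grasp_force: 30.0
```

Call:
play_rows --series '[[[0.35,0,0,0],[0.35,0,0,0],[0.3,0,0,0],[0.3,0,-0.02,0]]]' --force 8

```text
clock: 31.8
position: [0.4581, 0.2655, 0.0287]
orientation: [0.33, 3.124, 0.0]
force: [2.2, 0.3, -2.3]
finger_gap: 0.339
grasp_force: 8.0
```

Call:
play_rows --series '[[[0.3,0,0.01,0],[0.3,0,0.03,0],[0.2,0,0.03,0],[0,0,0,0]]]'

```text
clock: 32.2
position: [0.4422, 0.2686, 0.0269]
orientation: [-0.33, -3.123, 0.001]
force: [0.7, -0.1, -1.4]
finger_gap: 0.343
grasp_force: 8.0
```

```bash
python3 - <<'E'
from tilt2 import *
look('w16');both('w16')
E
```

```text
32.2 [0.4422 0.2686 0.0269] 167.93 gap 0.343 [ 0.7 -0.1 -1.4] 7.999128811061382
[320.  311.4] 5171.5 (287, 272, 67, 80)
310 .........................................GGGGGGGGGGGGGGGGGGGGGGGGGGG.-
330 .........................................GGGGGGGGGGGGGGGGGGGGGGGGGGG.-
w16 [np.int64(271), np.int64(272), np.int64(352)]
tilt 20.4 du 0.6 h 72.0 [ 0.2 -0.9  0.8]
```

```bash
cat >> tilt2.py <<'E'
def top2(name,h=72,du=0,g=.049):
    r=rows(name)[1:];M=np.linalg.inv(TC);P=np.array([(18,74),(-18,74)])/1e3
    for a in np.radians(range(18,42,3)):
        u=P[:,0]+du/1e3;z=P[:,1]-h/1e3
        X=np.c_[u*np.cos(a)+z*np.sin(a),0*u,-g-(-u*np.sin(a)+z*np.cos(a)),u*0+1];p=(X@M.T)[:,:3]*[1,-1,-1]
        print(round(np.degrees(a)),(371.65*np.arctan2(p[:,1],p[:,2])+240.7-r).round(1),end=' ')
    print(r)
E
python3 - <<'E'
from tilt2 import *
top2('w16');top2('w16',h=76)
w=load('w16');s=snap('scene','s16')
# scene view: black/grey/green extents, project predicted pack corners for tilts
o=robot.get_obs();p=o['position'];y=np.radians(yaw(o));tx=np.array([np.cos(y),np.sin(y),0]);ty=np.array([np.sin(y),-np.cos(y),0]);ez=np.array([0,0,1.])
for a in np.radians([20,25,30,35]):
    zx=tx*np.sin(a)+ez*np.cos(a);ux=tx*np.cos(a)-ez*np.sin(a)
    G=p+ez*.049
    Q=[G+ux*u/1e3+ty*v/1e3+zx*(z-66)/1e3 for u,v,z in((-18,-15,74),(-18,15,74),(18,15,74),(-18,15,62),(-22,-19,28),(-22,19,28),(-15,12,0),(-15,-12,0))]
    print(round(np.degrees(a)),proj(s,np.array(Q)).round(1).tolist())
hs=cv2.cvtColor(s['image'],cv2.COLOR_BGR2HSV)
cl=lambda p:'G' if 45<p[0]<80 and p[1]>80 else ('r' if (p[0]<15 or p[0]>170) and p[1]>90 and p[2]>30 else ('.' if p[2]<38 else '-' if p[2]<70 else 'w'))
for r in range(172,226): print(r,''.join(map(cl,hs[r,385:445])))
E
```

```text
18 [0.7 1.9] 21 [0.4 2.2] 24 [0.2 2.3] 27 [0.2 2.4] 30 [0.3 2.3] 33 [0.4 2.1] 36 [0.7 1.8] 39 [1.1 1.4] [np.int64(272), np.int64(352)]
18 [ 0.3 -0.4] 21 [0.5 0.3] 24 [0.8 0.9] 27 [1.2 1.4] 30 [1.7 1.8] 33 [2.3 2.1] 36 [3.1 2.3] 39 [3.9 2.4] [np.int64(272), np.int64(352)]
20 [[408.6, 197.9], [419.8, 197.1], [415.9, 192.6], [419.5, 201.4], [406.7, 214.9], [420.7, 213.8], [416.8, 222.7], [408.1, 223.3]]
25 [[408.5, 197.2], [419.7, 196.5], [415.8, 193.1], [419.6, 200.9], [407.1, 214.6], [421.1, 213.6], [417.4, 223.0], [408.7, 223.6]]
30 [[408.5, 196.6], [419.7, 195.8], [415.7, 193.6], [419.7, 200.3], [407.4, 214.2], [421.5, 213.2], [418.1, 223.1], [409.3, 223.7]]
35 [[408.4, 196.0], [419.6, 195.2], [415.6, 194.2], [419.7, 199.8], [407.7, 213.7], [421.9, 212.7], [418.7, 223.0], [409.9, 223.6]]
172 .....-...............G................G...........-ww-wwww..
173 .....--.........G..................r.rr-.-r-------wwwwwwwwr.
174 ......................-r------wwwwwwww-ww-------..wwwwwwwww.
175 ............---...-wwwwwwwwwwwwwwwwww.G...........-wwwwwwwwr
176 .......G..G.www...-ww----.--wwwwwwww
[... 2509 characters left out ...]
...G..........-----------....G.....GGG.......wwwww
216 wwwwwwwww.............G.-----------.G................G..-www
217 wwwwwwwww...........G.G............................G..G.-www
218 wwwwwwwww-..........................G.............G......-ww
219 wwwwwwwwww...............G.......G........G..............-ww
220 wwwwwwwwww-G.........G........G................G...G....-www
221 wwwwwwwwww-........................G.............-------wwww
222 wwwwwwwwww-............G......G.....--------wwwwwwwwwwwwwwww
223 wwwwwwwwwww-.....................-wwwwwwwwwwwwwwwwwwwwwwwwww
224 wwwwwwwwwww-------wwww-......G...-wwwwwwwwwwwwwwwwwwwwwwwwww
225 wwwwwwwwwwwwwwwwwwwwwww.....G....-wwwwwwwwwwwwwwwwwwwwwwwwww
```

Call:
play_rows --series '[[[0,0,0,0],[0,0,0,0],[0,0,-0.6,0],[0,0,-1,-0.57],[0,0,-1,0],[0,0,-1,0],[0,0,-1,0],[0,0,-1,0]]]' --force 40

```text
clock: 33.1
position: [0.4429, 0.2685, 0.1408]
orientation: [0.224, 3.133, 0.0]
force: [-0.5, -0.6, -2.4]
finger_gap: 0.341
grasp_force: 40.0
```

Call:
play_rows --series '[[[-0.56,-0.98,0,0],[-0.56,-0.98,0,0],[-0.56,-0.98,0,0],[-0.56,-0.98,0,0],[-0.56,-0.98,0,0],[-0.56,-0.98,0,0],[-0.56,-0.98,0,0],[-0.56,-0.98,0,0]]]'

```text
clock: 33.9
position: [0.5096, 0.0997, 0.1399]
orientation: [0.224, 3.133, 0.0]
force: [-0.2, -0.3, -1.8]
finger_gap: 0.34
grasp_force: 40.0
```

Call:
play_rows --series '[[[-0.56,-0.98,0,0],[-0.56,-0.98,0,0],[-0.56,-0.98,0,0],[0,0,0,0],[0,0,0,0]]]'

```text
clock: 34.4
position: [0.5342, 0.0375, 0.1396]
orientation: [0.226, 3.133, 0.0]
force: [0.6, 0.7, -1.6]
finger_gap: 0.336
grasp_force: 40.0
```

```bash
python3 - <<'E'
from tilt2 import *
look('w17');print(rows('w17'))
w=load('w17');hsv=cv2.cvtColor(w['image'],cv2.COLOR_BGR2HSV);snap('scene','s17');snap('top','top17')
for r in range(150,300,4): print(r,''.join('G' if 45<h<80 and s>80 else 'B' if 100<h<130 and s>100 else ('r' if (h<15 or h>170) and s>90 and v>30 else ('.' if v<34 else '-' if v<75 else '+' if v<140 else 'w')) for h,s,v in hsv[r,220:420:2]))
E
```

```text
34.4 [0.5342 0.0375 0.1396] 171.75 gap 0.336 [ 0.6  0.7 -1.6] 39.99896943569183
[320.1 312. ] 5114.5 (287, 273, 68, 79)
[332.7 407. ] 2454.5 (298, 389, 71, 37)
[284.6 407.7] 164.0 (277, 401, 16, 14)
310 wwwwwwwwwwwwwwwwwwwwwwwwwwwwwwww---------GGGGGGGGGGGGGGGGGGGGGGGGGGG.-
330 wwwwwwwwwwwwwwwwwwwww--------------------GGGGGGGGGGGGGGGGGGGGGGGGGGG--
[np.int64(212), np.int64(272), np.int64(426)]
150 wwwwwwwwwwwwwwwwwwwwwwwwwwwwwwwwwwwwwwwwwwwwwwwwwwwwwwwwwwwwwwwwwwwwwwwwwwwwwwwwwwww++++www++wwwww++
154 wwwwwwwwwwwwwwwwwwwwwwwwwwwwwwwwwwwwwwwwwwwwwwwwwwwwwwwwwwww+wwwwwwwwwwwwwwwwww++++++++++w++wwwwwwww
158 wwwwwwwwwwwwwwwwwwwwwwwwwwwwwwwwwwwwwwwwwwwwwwwwwwwwwwwwwwwwwwwwwwwwwwww++wwww++++www+ww+wwwwwwwww++
162 wwwwwwwwwwwwwwwwwwwwwwwwwwwwwwwwwwwwwwwwwwwwwwwwwwwwwwwwww++ww++wwwwwwwwwwwwwwwwwww+++www+++www+++ww
166 wwwwwwwwwwwwwwwwwwwwwwwwwwwwwwwwwwwwwwwwwwwwwwwwwwwwwwwwwwwwwwww++ww++wwwwww+wwwwww++wwwww+++++ww+++
170 wwwwwwwwwwwwwwwwwwwwwwwwwwwwwwwwwwwwwwwwwwwwwwwwwwwwwwwwwww+++w++wwww+++ww+++wwww+wwwwwwwwwww++++ww+
174 wwwwwwwwwwwwwwwwwwwwwwwwwwwwwwwwwwwwwwwwwwwwwwwwwwwwwwwwwwwwwwwwwwwwwww
[... 2584 characters left out ...]
++++-GGGGGGGGGGGGGGGGGGGGGGGGGGGGGGG++++++++++++++++++++++++++++++++++
278 wwwwwwww++++++w+++++++++-rrrrrrr--GGGGGGGGGGGGGGGGGGGGGGGGGGGGGGGGG--rrrrrrr++++++++++++++++++++++++
282 wwwwwwwwwwwwwwww++++++++-rrrrrrrr.GGGGGGGGGGGGGGGGGGGGGGGGGGGGGGGGG.rrrrrrrr--++++++++++++++++++++++
286 wwwwwwwwwwwwwwww+++++++-rrrrrrrr..GGGGGGGGGGGGGGGGGGGGGGGGGGGGGGGGG..rrrrrrrr-----++++++++++++++++++
290 wwwwwwwwwwwwwww+++++++-rrrrrrrrr..GGGGGGGGGGGGGGGGGGGGGGGGGGGGGGGGG..rrrrrrrrr----++++++++++++++++++
294 wwwwwwwwwwwwwww+++++++rrrrrrrrr...GGGGGGGGGGGGGGGGGGGGGGGGGGGGGGGGG...rrrrrrrrr-----------------++++
298 wwwwwwwwwwwwwww++++++-rrrrrrrrr...GGGGGGGGGGGGGGGGGGGGGGGGGGGGGGGGG...rrrrrrrrrr................++++
```

Call:
play_rows --series '[[[0,0,0.9,0],[0,0,0.9,0],[0,0,0,0],[0,0,0,0]]]'

```text
clock: 34.95
position: [0.5339, 0.0382, 0.1032]
orientation: [-0.222, -3.133, 0.0]
force: [-0.6, 0.5, -2.1]
finger_gap: 0.334
grasp_force: 40.0
```

Call:
play_rows --series '[[[-0.1,0,0.17,0],[-0.1,0,0.17,0],[-0.1,0,0.17,0],[0,0,0,0]]]'

```text
clock: 35.35
position: [0.5405, 0.0368, 0.0927]
orientation: [0.224, 3.134, 0.0]
force: [0.0, -0.4, -1.9]
finger_gap: 0.337
grasp_force: 40.0
```

Call:
play_rows --series '[[[-0.1,0,0.17,0],[0,0,0,0]]]'

```text
clock: 35.55
position: [0.5402, 0.0369, 0.0902]
orientation: [-0.224, -3.129, -0.0]
force: [-9.3, 2.0, 13.8]
finger_gap: 0.337
grasp_force: 40.0
```

Call:
play_rows --series '[[[-0.07,0,-0.04,0],[-0.07,0,-0.04,0],[0,0,0,0]]]'

```text
clock: 35.85
position: [0.5407, 0.0367, 0.0908]
orientation: [-0.224, -3.125, -0.0]
force: [-12.7, 3.9, 10.9]
finger_gap: 0.335
grasp_force: 40.0
```

Call:
play_rows --series '[[[-0.05,0,0.087,0],[0,0,0,0]]]'

```text
clock: 36.05
position: [0.5408, 0.0368, 0.09]
orientation: [-0.224, -3.123, -0.001]
force: [-19.0, 4.4, 24.5]
finger_gap: 0.34
grasp_force: 40.0
```

Call:
play_rows --series '[[[0.12,0,-0.2,0],[0.1,0,-0.2,0],[0,0,0,0],[0,0,0,0]]]'

```text
clock: 36.45
position: [0.542, 0.0365, 0.0974]
orientation: [0.224, 3.133, 0.0]
force: [-1.0, -0.3, -1.3]
finger_gap: 0.335
grasp_force: 40.0
```

```bash
python3 - <<'E'
from tilt2 import *
look('w18')
w=load('w18');hsv=cv2.cvtColor(w['image'],cv2.COLOR_BGR2HSV)
for r in range(256,400,4): print(r,''.join('G' if 45<h<80 and s>80 else 'B' if 100<h<130 and s>100 else ('r' if (h<15 or h>170) and s>90 and v>30 else ('.' if v<34 else '-' if v<60 else '+' if v<140 else 'w')) for h,s,v in hsv[r,200:460:2]))
E
```

```text
36.45 [0.542  0.0365 0.0974] 171.82 gap 0.335 [-1.  -0.3 -1.3] 40.0000836700201
[320.  308.3] 5162.0 (286, 269, 69, 79)
[332.1 417.8] 1078.0 (294, 410, 78, 16)
310 wwwwwwwwwwwwwwwwwwwwwwwwwww---ww--------GGGGGGGGGGGGGGGGGGGGGGGGGG-..-
330 wwwwwwwwwwwwwwwwwwwww-------------------GGGGGGGGGGGGGGGGGGGGGGGGGG-..-
256 wwwwwwwwwwww++w+w++++++++++++++++++++++++++++++++++++++++++++++++++++++++++++++++++++++++++++++++++++++++++++++++++++wwwwwww+wwwww
260 wwwwwwwwwwww+w+w+++++++++++++++++++++++++++++++++++++++++++++++++++++++++++++++++++++++++++++++++++++++++++++++++++++wwwwwwwwwwwww
264 wwwwwwwwwwww++w+++++++++++++++++++++++++++++++++++++++++++++++++++++++++++++++++++++++++++++++++++++++++++++++++++++++wwwwwwwwwwww
268 wwwwwwwwwwww++++++++++++++++++++++++++++++++++++++++++++++++++++++++++++++++++++++++++++++++++++++++++++++++++++++++++wwwwwwwwwwww
272 wwwwwwwwwww+++++++++++++++++++++++++++++++++GGGGGGGGGGGGGGGGGGGGGGGGGGGGGGGGG+++++++++++++++++++++++++++++++++++++++++wwwwwwwwwwww
276 wwwwwwwwwwww++w+++++++++++++++++++++++---+++GGGGGGGGGGGGGGGGGGGGGGGGGGGGGGGGG+++---++++++++++++++++++++++++++++
[... 3369 characters left out ...]
.........................
380 ....................+++++-+---+---------+--+---+---+++-+-+-++-++-+---+-+-++-++++-+-+-+--++--+---+++++.............................
384 ....................+++++-----------------------------------------------------------------------+++++.............................
388 ....................++++++++.--------+wwwwww++++++++++++++++++++++++++++++++++++++++---------++++++++.............................
392 ....................-++++++-..rrrrrr-wwwwwwwwwwwwwwwwwwwwwwwwwwwwwwwwwwwwwwwwwwwwww+rrrrrrr..-++++++-.............................
396 .....................++++++...rrrrrr+wwwwwwwwwwwwwwwwwwwwwwwwwwwwwwwwwwwwwwwwwwwwwww+rrrrrr...++++++..............................
```

```bash
cat > hold.py <<'E'
from tilt2 import *
def hold(P,px,q0=(.5,0,0,0)):
    """pack pose in tool plane: tilt, foot centre X (tool x), Zup above TCP, Y (tool y)"""
    P=np.array(P)/1e3;px=np.array(px,float);M=np.linalg.inv(TC)
    def f(q):
        a,X0,Z0,Y0=q;u=-P[:,0];v=P[:,1];z=P[:,2]
        X=np.c_[X0+u*np.cos(a)+z*np.sin(a),Y0+v,-(Z0-u*np.sin(a)+z*np.cos(a)),u*0+1]
        p=(X@M.T)[:,:3]*[1,-1,-1];r=np.hypot(p[:,0],p[:,1]);th=np.arctan2(r,p[:,2])
        e=p[:,:2]/r[:,None]*th[:,None]*371.65+[320.02,240.68]-px
        return e[np.isfinite(px)]
    r=least_squares(f,q0);print('tilt %.1f foot X %.1f Zup %.1f Y %.1f mm'%(np.degrees(r.x[0]),*(r.x[1:]*1e3)),r.fun.round(1));return r.x
E
python3 - <<'E'
from hold import *
N=np.nan
P=[(-18,-15,74),(-18,15,74),(18,-15,74),(18,15,74),(-13,53,28),(-7,53,28)]
px=[(287.5,271),(354,271),(287,347),(355,347),(410,294.5),(408.5,306)]
hold(P,px)
# same with w13 upright check? spent reference: none
for b in(12,14,15):
    P2=P[:4]+[(-b,53,28),(-7,53,28)];hold(P2,px)
E
```

```text
tilt 33.2 foot X -41.7 Zup -20.0 Y 0.4 mm [ 1.2 -0.6 -1.3 -0.6  0.5  0.6 -1.   0.5 -0.6  0.8  1.4 -0.8]
tilt 32.6 foot X -41.1 Zup -20.5 Y 0.4 mm [ 1.2 -0.6 -1.3 -0.6  0.6  0.6 -1.1  0.6 -0.6  1.6  1.3 -1.6]
tilt 33.8 foot X -42.3 Zup -19.5 Y 0.4 mm [ 1.3 -0.5 -1.3 -0.6  0.5  0.5 -1.   0.5 -0.7  0.   1.4  0.1]
tilt 34.4 foot X -42.9 Zup -19.0 Y 0.4 mm [ 1.3 -0.5 -1.4 -0.5  0.5  0.5 -0.9  0.4 -0.8 -0.8  1.4  0.9]
```

Call:
play_rows --series '[[[0.33,-0.05,-0.1,0],[0.33,0,0,0],[0,0,0,0],[0,0,0,0]]]'

```text
clock: 36.9
position: [0.5282, 0.0375, 0.0994]
orientation: [-0.224, -3.134, 0.0]
force: [0.3, 0.3, -2.2]
finger_gap: 0.339
grasp_force: 40.0
```

Call:
play_rows --series '[[[-0.1,0,0.17,0],[-0.1,0,0.17,0],[0,0,0,0]]]'

```text
clock: 37.2
position: [0.5325, 0.0368, 0.0919]
orientation: [-0.224, -3.133, 0.0]
force: [0.5, -0.1, -1.8]
finger_gap: 0.339
grasp_force: 40.0
```

Call:
play_rows --series '[[[-0.1,0,0.17,0],[0,0,0,0]]]'

```text
clock: 37.4
position: [0.5344, 0.0366, 0.0887]
orientation: [-0.224, -3.133, 0.0]
force: [0.9, 0.3, -2.3]
finger_gap: 0.336
grasp_force: 40.0
```

Call:
play_rows --series '[[[-0.1,0,0.17,0],[0,0,0,0]]]'

```text
clock: 37.6
position: [0.5363, 0.0363, 0.0853]
orientation: [-0.224, -3.133, 0.0]
force: [0.1, 0.3, -1.9]
finger_gap: 0.338
grasp_force: 40.0
```

Call:
play_rows --series '[[[-0.1,0,0.17,0],[0,0,0,0]]]'

```text
clock: 37.8
position: [0.5383, 0.036, 0.082]
orientation: [-0.224, -3.133, 0.0]
force: [-0.6, -0.2, -1.9]
finger_gap: 0.335
grasp_force: 40.0
```

Call:
play_rows --series '[[[-0.1,0,0.17,0],[0,0,0,0]]]' --force 20

```text
clock: 38.0
position: [0.5403, 0.0357, 0.0786]
orientation: [-0.224, -3.133, 0.0]
force: [0.3, -0.4, -1.3]
finger_gap: 0.339
grasp_force: 20.0
```

Call:
play_rows --series '[[[-0.1,0,0.17,0],[0,0,0,0]]]'

```text
clock: 38.2
position: [0.5423, 0.0355, 0.0752]
orientation: [-0.224, -3.133, 0.0]
force: [-0.0, 1.4, -2.1]
finger_gap: 0.338
grasp_force: 20.0
```

Call:
play_rows --series '[[[-0.05,0,0.085,0],[-0.05,0,0.085,0],[0,0,0,0]]]'

```text
clock: 38.5
position: [0.5443, 0.0352, 0.0719]
orientation: [-0.224, -3.133, 0.0]
force: [-0.8, -0.0, -2.2]
finger_gap: 0.338
grasp_force: 20.0
```

Call:
play_rows --series '[[[-0.05,0,0.085,0],[-0.05,0,0.085,0],[0,0,0,0]]]'

```text
clock: 38.8
position: [0.5465, 0.035, 0.0696]
orientation: [0.224, 3.133, 0.0]
force: [-3.7, -0.4, 7.8]
finger_gap: 0.341
grasp_force: 20.0
```

Call:
play_rows --series '[[[-0.05,0,0.085,0],[-0.05,0,0.085,0],[-0.05,0,0.085,0],[0,0,0,0]]]' --force 40

```text
clock: 39.2
position: [0.5505, 0.0344, 0.0684]
orientation: [0.223, 3.131, 0.0]
force: [-15.3, -1.3, 46.7]
finger_gap: 0.336
grasp_force: 40.0
```

Call:
play_rows --series '[[[0.1,0,-0.17,0],[0.1,0,-0.17,0],[0,0,0,0],[0,0,0,0],[0,0,0,0],[0,0,0,0]]]' --jaw 0

```text
clock: 39.8
position: [0.5451, 0.0351, 0.07]
orientation: [-0.224, -3.133, 0.0]
force: [-0.1, 0.8, 0.5]
finger_gap: 0.845
grasp_force: 0.0
```

Call:
play_rows --series '[[[0,0,-1,0],[0,0,-1,0],[0,0,-1,0],[0,0,-1,0],[0,0,-1,0],[0,0,-1,0],[0,0,-1,0],[0,0,0,0]]]'

```text
clock: 40.6
position: [0.547, 0.0351, 0.2127]
orientation: [0.223, 3.129, 0.001]
force: [0.2, 0.4, -0.2]
finger_gap: 1.002
grasp_force: 0.0
```

```bash
python3 - <<'E'
from tilt2 import *
look('w19')
w=load('w19');hsv=cv2.cvtColor(w['image'],cv2.COLOR_BGR2HSV)
y=np.radians(-8.2);ex=np.array([np.cos(y),np.sin(y),0]);ey=np.array([-ex[1],ex[0],0]);z=np.array([0,0,1.]);O=np.array([.574,.0313,.072])
L=lambda p:O+ex*(p[0]*.866-p[2]*.5)+ey*p[1]+z*(p[0]*.5+p[2]*.866)
for n,pts in(('home',[(-18,-15,52),(-18,15,52),(18,-15,52),(18,15,52),(-13,53,6),(-7,53,6),(7,53,6),(13,53,6),(0,42,0),(-22,-19,6),(-22,19,6)]),):
    print(n,proj(w,np.array([L(np.array(p)/1e3) for p in pts])).round(1).tolist())
for r in range(170,290,3): print(r,''.join('G' if 45<h<80 and s>80 else 'B' if 100<h<130 and s>100 else ('r' if (h<15 or h>170) and s>90 and v>30 else ('.' if v<34 else '-' if v<60 else '+' if v<140 else 'w')) for h,s,v in hsv[r,240:430:2]))
E
```

```text
40.6 [0.547  0.0351 0.2127] 171.83 gap 1.002 [ 0.2  0.4 -0.2] 0.0
[319.5 233.2] 1585.5 (301, 211, 38, 45)
[332.  340.6] 1519.5 (302, 328, 62, 27)
[289.9 349.4] 116.0 (283, 344, 15, 11)
310 wwwwwwwwwwwwwwwwwwwwwGGGGGGGGGGGGGGG--..----w----wwwwwwwww-.GGGGGGGGG-
330 wwwwwwwwwwww---------GGGGGGGGGGGGGGG--..----w----wwwwwwwww-.GGGGGGGGG-
home [[301.5, 210.7], [338.0, 210.7], [301.0, 253.6], [338.6, 253.6], [375.9, 231.6], [376.1, 237.8], [376.7, 252.3], [376.9, 258.6], [364.0, 246.5], [299.6, 222.4], [339.9, 222.4]]
170 wwwwwwwwwwwwwwwwwwwwwwwwwwwwwwwwwwwwwwwwwwwwwwwwwww++++++++++++++++++++++++++++++++++++++++++++
173 wwwwwwwwwwwwwwwwwwwwwwwwwwwwwwwwwwwwwwwwwwwwwwwwwwww+++++++++++++++++++++++++++++++++++++++++++
176 wwwwwwwwwwwwwwwwwwwwwwwwwwwwwwwwwwwwwwwwwwwwwwwwwwww+++++++++++++++++++++++++++++++++++++++++++
179 wwwwwwwwwwwwwwwwwwwwwwwwwwwwwwwwwwwwwwwwwwwwwww++++++++++++++++++++++++++++++++++++++++++++++++
182 wwwwwwwwwwwwwwwwwwwwwwwwwwwwwwwwwwwwwwwwwwwwww+++++++++++++++++++++++++++++++++++++++++++++++++
185 wwwwwww++++++++++++++++++++++++++++++++++++++++++++++++++++++++++++++++++++++++
[... 2716 characters left out ...]

269 wwwww+++++++++++++++++++++++++--------------------++++++++++++++++++++++++++++++++++++++++++++w
272 wwwww+++++++++++++++++++++++++++++++++++++++++++++++++++++++++++++++++++++++++++++++++ww+w+++++
275 wwwww+++++++++++++++++++++++++++++++++++++++++++++++++++++++++++++++++++++++++++++++++ww+++++++
278 wwwww++++++++++++++++++++++++++++++++++++++++++++++++++++++++++++++++++++++++++++++++++++rrrrrr
281 wwwww++++++++++++++++++++++BBBBBBBBBBBBBBBBBBBBBBBBBBB+++++++++++++++++++++++++++++++++..rrrrrr
284 wwwww++++++++++++++++++++++BBBBBBBBBBBBBBBBBBBBBBBBBBB+++++++++++++++++++++++++++++++++...rrrrr
287 wwwww+++++++++++++++++++++++++++++++++++++++++++++++++++++++++++++++++++++++++++++++++-....rrrr
```

Call:
play_rows --series '[[[-0.58,-0.97,0,0],[-0.58,-0.97,0,0],[-0.58,-0.97,0,0],[-0.58,-0.97,0,0],[-0.58,-0.97,0,0],[-0.58,-0.97,0.2,0],[-0.58,-0.97,0.2,0],[-0.58,-0.97,0.2,0]]]' --jaw 0.4

```text
clock: 41.45
position: [0.6146, -0.1325, 0.1964]
orientation: [-0.223, -3.131, -0.001]
force: [-0.5, 0.5, 1.0]
finger_gap: 0.601
grasp_force: 0.0
```

Call:
play_rows --series '[[[-0.58,-0.97,0.3,0],[-0.58,-0.97,0.3,0],[-0.58,-0.97,0.3,0],[-0.58,-0.97,0.3,0],[-0.58,-0.97,0.3,0],[0,0,0,0],[0,0,0,0]]]'

```text
clock: 42.15
position: [0.6584, -0.2365, 0.1677]
orientation: [-0.225, -3.132, -0.001]
force: [0.5, 0.1, -0.1]
finger_gap: 0.602
grasp_force: 0.0
```

```bash
python3 - <<'E'
from tilt2 import *
np.set_printoptions(precision=4,suppress=True)
w=snap('wrist','w20');o=w['o'];print(o['clock'],o['position'],yaw(o),o['q'])
for n,l,h in(('or',[5,130,60],[18,255,255]),('bl',[100,140,50],[125,255,255])):
    for c in blobs(w,l,h,60)[:6]: print(n,cen(c).round(1),cv2.contourArea(c),cv2.boundingRect(c),cv2.minAreaRect(c)[2])
print(proj(w,[[.6601,-.2353,.072],[.6601,-.2353,.04]]))
hsv=cv2.cvtColor(w['image'],cv2.COLOR_BGR2HSV)
x,y=map(int,proj(w,[[.6601,-.2353,.055]])[0])
for r in range(y-45,y+45,3): print(r,''.join('O' if 4<h<19 and s>130 and v>60 else 'B' if 100<h<130 and s>100 else ('.' if v<34 else '-' if v<60 else '+' if v<140 else 'w') for h,s,v in hsv[r,x-60:x+60:2]),x-60)
E
```

```text
42.15 [ 0.6584 -0.2365  0.1677] 171.77156913642554 [-0.362   0.5556  1.4653  0.0003  1.122  -1.7893]
or [13.1 10.3] 585.5 (0, 0, 39, 31) 51.546287536621094
or [321.2 229.9] 325.0 (313, 218, 18, 24) 90.0
bl [160.8 143.4] 5911.5 (119, 99, 86, 89) 90.0
bl [321.4 220.7] 2937.5 (292, 190, 60, 62) 7.696051120758057
bl [600.9 137.1] 145.5 (583, 132, 37, 11) 10.784297943115234
[[321.5023 232.742 ]
 [321.3363 223.8843]]
182 wwwwwwwwwwwwwwwwwwwwwwwwwwwwwwwwwwwwwwwwwwwwwwwwwwwwwwwwwww+ 261
185 wwwwwwwwwwwwwwwwwwwwwwwwwwwwwwwwwwwwwwwwwwwwwwwwwwwwwwwwwwww 261
188 wwwwwwwwwwwwwwwwwwwwwwwwwwwwwwwwwwwwwwwwwwwwwwwwwwwwwwwwww++ 261
191 wwwwwwwwwwwwwwwwwwwBBBBBBBBB+++wwwwwwwwwwwwwwwwwwwwwwwwwww++ 261
194 wwwwwwwwwwwwwwwwwwwBBBBBBBBBBBBBBBBBBBB+++wwwwwwwwwwwwwww+++ 261
197 wwwwwwwwwwwwwwwwwwBBBBBBBBBBBBBBBBBBBBBBBBBBBwwwwwwwwwwww++w 261
200 wwwwwwwwwwwwwwwwwwBBBBBBBBBBBBBBBBBBBBBBBBBBBBwwwwwwwwww+++w 261
203 wwwwwwwwwwwwwwwwwwBBBBBBBBBBBBBBBBBBBBBBBBBBBB+wwwwwwww+++++ 261
206 wwwwwwwwwwwwwwwwwwBBBBBBBBBBBBBBBBBBBBBBBBBBBB+wwwwwwww+++++ 261
209 wwwwwwwwwwwwwwwwwwBBBBBBBBBBBBBBBBBBBBBBBBBBBBwwwwwwww++w+ww
[... 684 characters left out ...]
+w+www 261
242 wwwwwwwwwwwww++BBBBBBBBBBBBB++++BBBBBBBBBBB++ww+wwww++++++++ 261
245 wwwwwwwwwwwww+++BBBBBBBBBBBBBBBBBBBBBBBBBB+++++www+++++++++w 261
248 wwwwwwwwwwwww+w+++++++++BBBBBBBBBBBBBBBBBB+w+++ww+w+++++++++ 261
251 wwwwwwwwwwwww+ww+++w++ww++w++++++++BBBBBBB+++++w+++++wwwww++ 261
254 wwwwwwwwwwwww+++++ww++ww+++++++++++++++++++ww+++++++++ww++++ 261
257 wwwwwwwwwwwww+++++www+++++++++++w++++++ww+w+++++www+++ww++++ 261
260 wwwwwwwwwwwww+w++wwwww+www++++ww++++ww++w+++++++++w+++++++++ 261
263 wwwwwwwwwwwww+www++++++ww+ww++w++++w+www++++++ww++++++++++++ 261
266 wwwwwwwwwwwww++++++++wwwwwww+++ww+++ww+++++++++++++++w++ww++ 261
269 wwwwwwwwwwwwww+w+++++++++ww+++++++w+w++++++++w+ww++www+++ww+ 261
```

Call:
play_rows --series '[[[-0.08,0.07,1,0],[0,0,1,0],[0,0,1,0],[0,0,1,0],[0,0,1,0],[0,0,1,0],[0,0,1,0],[0,0,0.4,0]]]'

```text
clock: 43.0
position: [0.6593, -0.2334, 0.0189]
orientation: [-0.222, -3.131, -0.001]
force: [0.4, 0.1, 0.8]
finger_gap: 0.604
grasp_force: 0.0
```

Call:
play_rows --series '[[[0,0,0,0],[0,0,0,0],[0,0,0,0],[0,0,0,0],[0,0,0,0],[0,0,0,0],[0,0,0,0]]]' --jaw 1 --force 15

```text
clock: 43.7
position: [0.6609, -0.235, 0.0211]
orientation: [0.224, 3.133, -0.0]
force: [-0.1, -0.5, 4.0]
finger_gap: 0.174
grasp_force: 14.9
```

Call:
play_rows --series '[[[0,0,-0.4,0],[0,0,-0.3,0],[0,0,-0.3,0],[0,0,0,0]]]'

```text
clock: 44.1
position: [0.6612, -0.2351, 0.0417]
orientation: [0.224, 3.132, -0.001]
force: [-0.9, 0.5, -1.3]
finger_gap: 0.177
grasp_force: 14.9
```

Call:
play_rows --series '[[[0,0,0,0],[0.25,0,0.02,0],[0.25,0,0.04,0],[0.25,0,0.07,0],[0,0,0,0]]]' --force 8

```text
clock: 44.6
position: [0.6446, -0.2326, 0.0375]
orientation: [-0.224, -3.133, -0.0]
force: [1.0, -0.1, 0.0]
finger_gap: 0.177
grasp_force: 8.0
```

Call:
play_rows --series '[[[0.25,0,0.1,0],[0.2,0,0.08,0],[0,0,0,0]]]'

```text
clock: 44.9
position: [0.6358, -0.2313, 0.0339]
orientation: [-0.224, -3.133, -0.0]
force: [0.6, -1.5, 0.4]
finger_gap: 0.18
grasp_force: 8.0
```

Call:
play_rows --series '[[[0,0,-0.4,0],[0,0,-1,0],[0,0,-1,0],[0,0,-1,0],[0,0,0,0]]]' --force 30

```text
clock: 45.4
position: [0.6385, -0.232, 0.1055]
orientation: [0.223, 3.129, -0.002]
force: [1.2, -0.4, -0.1]
finger_gap: 0.178
grasp_force: 30.0
```

```bash
python3 - <<'E'
from tilt2 import *
np.set_printoptions(precision=4,suppress=True)
w=snap('wrist','w21');o=w['o'];print(o['clock'],o['position'],yaw(o),o['finger_gap'],o['force']);snap('scene','s21')
hsv=cv2.cvtColor(w['image'],cv2.COLOR_BGR2HSV)
for r in range(225,350,3): print(r,''.join('O' if 4<h<19 and s>150 and v>90 else 'r' if (h<10 or h>170) and s>90 and v>30 else 'B' if 100<h<130 and s>100 else ('.' if v<34 else '-' if v<60 else '+' if v<140 else 'w') for h,s,v in hsv[r,260:380]),260)
E
```

```text
45.4 [ 0.6385 -0.232   0.1055] 171.83745113041692 0.17846423491177874 [ 1.2427 -0.3909 -0.0926]
225 wwwwwwwwwwwwwwwwwwwwwwwwwwwwwwwww+BBBBBBBBBBBBBBBBBBBBBBBB+++++wwwwwwwwwwwwwwwwwwwwwwwwwwwwwwwwwwwwwww++++++++++w+++++++ 260
228 wwwwwwwwwwwwwwwwwwwwwwwwwwwwwwww+BBBBBBBBBBBBBBBBBBBBBBBBBBBBBBBBBBBBBBBBBBBBBBBB+++++wwwwwwwwwwwwww+++++++++++ww+++++++ 260
231 wwwwwwwwwwwwwwwwwwwwwwwwwwwwwwwwBBBBBBBBBBBBBBBBBBBBBBBBBBBBBBBBBBBBBBBBBBBBBBBBBBBBBBBBBBBBB+wwwwww++++++++++++++++++++ 260
234 wwwwwwwwwwwwwwwwwwwwwwwwwwwwwwwBBBBBBBBBBBBBBBBBBBBBBBBBBBBBBBBBBBBBBBBBBBBBBBBBBBBBBBBBBBBBBBB+++++++++++++++++++++++++ 260
237 wwwwwwwwwwwwwwwwwwwwwwwwwwwwwwBBBBBBBBBBBBBBBBBBBBBBBBBBBBBBBBBBBBBBBBBBBBBBBBBBBBBBBBBBBBBBBBBB++++++++++++++w+++++++++ 260
240 wwwwwwwwwww+++++++wwwwwwwwwwwwBBBBBBBBBBBBBBBBBBBBBBBBBBBBBBBBBBBBBBBBBBBBBBBBBBBBBBBBBBBBBBBBBBB+++++++++www+++++++++++ 260
243 wwwwwwwwww++++++++wwwwwwwwwwwwBBBBBBBBBBBBBBBBBBBBBBBBBBBBBBBBBBBBBBBBBBBBBBBBBBBBBBBBBBBBBBBBBBB++++++++ww+++++++++++++ 260
246 wwwwwwwwww++++++++++++++++++wBBBBBBBBBBBBBBBBBBBBBBBBBBBBBBBBBBBBBBBBBBBBBBBBBBBBBBBBBBBBBBBBBBB+
[... 3713 characters left out ...]
+++++ww++-........rrrrrrrrrrrr..................... 260
336 ......................rrrrrrrrrrr........-+wwwwwwwwwwwwwwwwwwwwwwww++++++++++++........rrrrrrrrrrr...................... 260
339 .................-+++++-rrrrrrrrr........-+wwwwwwwwwwwwwwwwwwwwwwww+++wwwwww+++.........rrrrrrrrr-+++++-................ 260
342 .................-+++++++rrrrrrrr........+wwwwwwwwwwwwwwwwwwwwwwwww++++++www+++-........rrrrrrrr++++++++................ 260
345 ................-+++++++++rrrrrrr........+wwwwwwwwwwwwwwwwwwwwwwwwwwww+++++w+++-........rrrrrrr+++++++++-............... 260
348 ...............-++++++++++rrrrrrr.......-+wwwwwwwwwwwwwwwwwwwwwwwwwwwwwwwwwwww+-........rrrrrrr++++++++++............... 260
```

Call:
play_rows --series '[[[0,0,-1,0],[0,0,-1,0],[0,0,-0.9,0],[0.45,0.98,0,0],[0.45,0.98,0,0],[0.45,0.98,0,0],[0.45,0.98,0,0],[0.45,0.98,0,0]]]'

```text
clock: 46.3
position: [0.605, -0.126, 0.1595]
orientation: [-0.223, -3.132, -0.0]
force: [0.1, 0.1, -0.1]
finger_gap: 0.177
grasp_force: 30.0
```

Call:
play_rows --series '[[[0.45,0.98,0,0],[0.45,0.98,0,0],[0.45,0.98,0,0],[0.45,0.98,0,0],[0.45,0.98,0,0],[0.45,0.98,0,0],[0.45,0.98,0,0],[0.45,0.98,0,0]]]'

```text
clock: 47.1
position: [0.556, 0.0392, 0.1601]
orientation: [-0.223, -3.133, 0.0]
force: [-0.3, -0.5, -0.4]
finger_gap: 0.172
grasp_force: 30.0
```

Call:
play_rows --series '[[[0.45,0.98,0,0],[0.45,0.98,0,0],[0,0,0,0],[0,0,0,0]]]'

```text
clock: 47.5
position: [0.5444, 0.0795, 0.1602]
orientation: [0.221, 3.134, -0.0]
force: [0.5, 1.0, 0.1]
finger_gap: 0.17
grasp_force: 30.0
```

```bash
python3 - <<'E'
from tilt2 import *
np.set_printoptions(precision=4,suppress=True)
w=snap('wrist','w22');o=w['o'];print(o['clock'],o['position'],yaw(o),o['finger_gap'],o['force']);a=snap('scene','s22')
P=o['position'];y=np.radians(-8.2);ex=np.array([np.cos(y),np.sin(y),0]);ey=np.array([-ex[1],ex[0],0])
d=P-[.574,.0313,0];print('dock',d@ex,d@ey)
hsv=cv2.cvtColor(w['image'],cv2.COLOR_BGR2HSV)
for r in range(196,300,4): print(r,''.join('O' if 4<h<19 and s>150 and v>90 else 'r' if (h<10 or h>170) and s>90 and v>30 else 'G' if 45<h<80 and s>80 else ('.' if v<34 else '-' if v<66 else '+' if v<140 else 'w') for h,s,v in hsv[r,200:400:2]))
hs=cv2.cvtColor(a['image'],cv2.COLOR_BGR2HSV);x0,y0=map(int,proj(a,[P])[0]);print(x0,y0)
for r in range(y0-22,y0+14): print(r,''.join('O' if 4<h<19 and s>150 and v>90 else 'r' if (h<10 or h>170) and s>90 and v>30 else 'G' if 45<h<80 and s>80 else ('.' if v<34 else '-' if v<66 else '+' if v<120 else 'w') for h,s,v in hs[r,x0-25:x0+35]),x0-25)
E
```

```text
47.5 [0.5444 0.0795 0.1602] 171.9384494394934 0.16979046015976318 [0.5075 1.0187 0.1204]
dock -0.03615899646762287 0.043451219454425
196 wwwwwwwwwwwwwwwwwwwwwwwwwwwwwwwwwwwwwwwwwwwwwwwwwwwwwwwwwwwww++wwww+++www+++wwwwwwwwww++wwwwwwwwwwww
200 wwwwwwwwwwwwwwwwwwwwwwwwwwwwwwwwwwwwwwwwwwwwwwwwwwwwwwwwwwww+++++++++++++++++w++wwww+wwwwwwwwwwwwwww
204 +++++++++++++++++++++++++++++++++++++++++++++++++++++++++++++++++++++++++++++++++www+wwwwwwwwwwwwwww
208 ++++++++++++++++++++++++++++++++++++++++++++++++++++++++++++++++++++++++++++++++++ww+wwwwwwwwwwwwww+
212 ++++++++++++++++++++++++++++++++++++++++++++++++++++++++++++++++++++++++++++++++++ww++wwwwwwwww+wwww
216 ++++++++++++++++++++++++++++++++++++++++++++++++++++++++++++++++++++++++++++++++++ww+++++wwwwwwwwwww
220 ++++++++++++++++++++++++++++++++++++++++++++++++++++++++++++++++++++++++++++++++++wwwww+wwwwwwwwwwww
224 ++++++++++++++++++++++++++++++++++++++++++++++++++++++++++++++++++++++++++++++++++wwwwwwww+wwwwwwwww
228 ++++++++++++++++++++++++++++++++++++++++++++++++++++++++++++++++++++++++++++++++++wwwwwwwwwwwww++www
232 ++++++++++++++++++
[... 3554 characters left out ...]
+++... 337
217 +++++++++++++++++++++++++++++++++++++++++++++++++++++wwww-.. 337
218 ++++++++++++++++++++++++++++++++++++++++++++++++++wwwwwww+.. 337
219 +++++++++++++++++++++++++++++++++++++++++++++++++++wwwwwww.. 337
220 w++++++++++++++++++++++++++++++++++++++++++++++++++wwwwwww.. 337
221 w+++++++++++++++++++++++++++++++++++++++++++++++++++wwwwww+. 337
222 ww+++++++++++++++++++++++++++++++++++++++++++++++++++wwwwww. 337
223 www++++++++++++++++++++++++++++++++++++++++++++++++++wwwwww. 337
224 wwww++++++++++++++++++++++++++++++++++++++++++++++++++wwwww+ 337
225 wwwww+++++++++++++++++++++++++++++++++++++++++++++++++wwwwww 337
226 wwwww++++++++++++++++++++++++++++++++++++++++++++++++++wwwww 337
```

```bash
python3 - <<'E'
from tilt2 import *
np.set_printoptions(precision=1,suppress=True,linewidth=200)
w=load('w22');a=load('s22');o=robot.get_obs();P=np.array([.5444,.0795,.1602]);yw=np.radians(171.9)
tx=np.array([np.cos(yw),np.sin(yw),0]);ez=np.array([0,0,1.])
for ph in(22,26,30,34):
    f=np.radians(ph);top=P+tx*.0017+ez*.0483;ax=tx*np.sin(f)+ez*np.cos(f)
    print(ph,proj(a,np.array([top-ax*(66-z)/1e3 for z in(66,34,30,15,0)])).round(1).tolist(),proj(w,np.array([top-ax*.066])).round(1))
y=np.radians(-8.2);ex=np.array([np.cos(y),np.sin(y),0]);ey=np.array([-ex[1],ex[0],0]);O=np.array([.575,.0312,.072])
print('hole pred',proj(w,[O+ey*.042, O+ey*.042+(-.5*ex+.866*ez)*.006]),'bars end',proj(w,[O+ey*.053+(-.5*ex+.866*ez)*.006]))
g=cv2.cvtColor(a['image'],cv2.COLOR_BGR2GRAY)
print(g[204:226,352:380])
gw=cv2.cvtColor(w['image'],cv2.COLOR_BGR2GRAY);print(gw[266:286:2,296:340:2])
E
```

```text
22 [[363.3, 196.9], [363.7, 210.5], [363.8, 212.2], [364.0, 218.5], [364.2, 224.6]] [[319.9 299.9]]
26 [[363.3, 196.9], [364.0, 210.8], [364.0, 212.6], [364.3, 219.0], [364.7, 225.3]] [[319.9 307.4]]
30 [[363.3, 196.9], [364.2, 211.1], [364.3, 212.8], [364.7, 219.4], [365.1, 225.8]] [[319.9 314.8]]
34 [[363.3, 196.9], [364.4, 211.2], [364.6, 213.0], [365.1, 219.6], [365.6, 226.2]] [[319.9 322.3]]
hole pred [[318.1 277.1]
 [318.  276. ]] bars end [[331.7 276. ]]
[[89 84 86 87 80 48 21 25 19 45 65 64 69 70 61 51 32 32 28 40 70 82 89 88 86 87 84 80]
 [87 89 89 88 81 63 28 30 35 39 61 66 68 62 62 58 69 68 57 74 90 84 86 85 87 85 86 85]
 [88 88 88 86 80 74 49 50 63 57 59 68 58 64 66 61 79 89 87 84 86 91 88 89 83 87 85 83]
 [90 88 90 87 91 87 88 92 80 62 61 65 68 66 65 60 70 89 85 83 86 81 88 88 86 82 83 85]
 [88 90 90 91 89 88 85 92 79 65 62 61 67 65 61 65 74 87 85 87 83 82 81 81 88 87 83 84]
 [90 86 84 87 90 86 88 88 77 61 59 63 68 65 64 59 67 88 86 87 86 85 86 87 86 84 84 83]
 [90 86 82 88 88 88 88 85 68 60 61 61 65 65 56 60 66 77 90 87 82 84 81 86 86 84 83 85]
 [82 82 86 86 90 88 89 80
[... 1491 characters left out ...]
1 114  76  73  73  69  70  73  73  74  79  79  79  78  78  78]
 [ 80 103 136 136 137 137 135 111  71  68  61  57  58  64  72  73  79  79  79  79  80  79]
 [ 78 103 137 136 137 137 134 108  75  57  55  56  58  56  63  71  75  79  79  79  79  78]
 [ 50  79 126 135 136 137 132 105  73  54  64  70  67  59  59  69  74  80  79  78  79  79]
 [ 36  40  79 110 129 137 136 104  71  66  78  79  79  73  64  69  75  80  80  79  75  64]
 [ 34  38  44  35 112 137 135 109  71  72  78  80  80  76  68  70  77  80  80  79  66  24]
 [ 35  36  33  20  86 105 103  78  60  58  62  65  65  60  57  62  69  69  75  80  66  20]
 [ 34  34  27  18  34  40  37  31  27  24  25  28  26  25  26  27  28  31  67  81  65  19]]
```

Call:
play_rows --series '[[[-0.25,-0.02,1,0],[0,0,1,0],[0,0,1,0],[0,0,0.3,0],[0,0,0,0],[0,0,0,0]]]'

```text
clock: 48.2
position: [0.5504, 0.0774, 0.0949]
orientation: [0.225, 3.133, 0.0]
force: [0.9, -0.0, -0.2]
finger_gap: 0.168
grasp_force: 30.0
```

```bash
python3 - <<'E'
from tilt2 import *
np.set_printoptions(precision=4,suppress=True,linewidth=250)
w=snap('wrist','w23');a=snap('scene','s23');o=w['o'];P=o['position'];print(o['clock'],P,o['force'])
y=np.radians(-8.2);ex=np.array([np.cos(y),np.sin(y),0]);ey=np.array([-ex[1],ex[0],0]);ez=np.array([0,0,1.]);O=np.array([.575,.0312,.072])
yw=np.radians(yaw(o));tx=np.array([np.cos(yw),np.sin(yw),0])
f=np.radians(25);ax=tx*np.sin(f)+ez*np.cos(f);top=P+tx*.0017+ez*.0483
print('scene pin top..tip',proj(a,[top,top-ax*.036,top-ax*.066]),'hole',proj(a,[O+ey*.043,O+ey*.053+.006*(-.5*ex+.866*ez)]))
g=cv2.cvtColor(a['image'],cv2.COLOR_BGR2GRAY);print(g[226:252,352:382])
EOF=0
E
```

```text
48.2 [0.5504 0.0774 0.0949] [ 0.886  -0.     -0.1624]
scene pin top..tip [[361.5987 220.5646]
 [362.2589 235.2127]
 [362.7966 247.1428]] hole [[363.3074 251.8497]
 [367.2702 248.9031]]
[[86 84 86 74 21 26 22 25 48 65 67 67 62 55 25 22 22 28 58 89 85 85 82 82 83 88 87 85 81 85]
 [87 88 88 74 44 18 24 23 49 65 69 64 65 55 38 32 27 37 65 87 85 82 82 84 87 83 84 88 89 85]
 [85 84 81 74 38 24 29 34 50 67 63 64 66 61 61 62 56 65 79 83 83 81 85 89 87 83 85 87 88 84]
 [85 81 87 89 74 42 51 52 52 66 65 69 64 63 72 85 89 83 86 82 86 88 83 85 87 86 85 90 87 85]
 [87 83 86 84 86 88 89 77 58 63 69 65 63 63 69 86 83 82 86 84 85 81 83 86 86 87 84 81 88 85]
 [83 85 85 86 90 90 89 76 57 61 66 63 68 57 67 80 86 88 83 85 86 85 86 83 84 86 87 84 89 86]
 [86 85 82 85 84 88 80 65 57 65 66 63 63 62 60 77 82 88 84 81 84 83 79 80 83 83 84 79 85 87]
 [72 83 86 82 83 84 80 60 60 66 64 61 54 63 59 72 85 85 83 86 82 85 82 82 85 84 83 82 85 87]
 [73 86 83 81 82 85 78 67 65 68 74 74 77 72 70 78 82 85 84 88 83 85 80 86 86 84 85 85 87 84]
 [74 86 88 84 84 84 79 76 76 77 72 80 74 73 82 85 84 86 83 86 84 85 84 80 85 8
[... 803 characters left out ...]
35 37 31 36 28 42 35 61 84 84 81 84 84 87 86 87]
 [56 32 29 30 38 33 39 34 37 36 55 77 71 45 39 37 35 35 39 38 38 37 61 79 87 87 82 86 81 82]
 [63 38 39 41 37 35 37 44 36 34 37 61 60 34 35 32 39 45 39 40 34 36 45 64 88 86 82 84 86 85]
 [63 51 32 34 36 33 37 30 27 17 27  9  8  0 28 38 34 44 36 35 38 43 31 39 65 88 85 91 84 87]
 [58 34 33 15 10 12  8  1  4  7 12  3  9  0  9 21 34 42 32 39 30 30 36 31 41 66 83 85 86 86]
 [58 15  4  4  2  9  9  7 13  1  0 13  0 13  4  4 32 46 39 37 38 36 41 35 39 42 70 83 88 86]
 [61 36 10  7 15  1  5 11  7 13 18  4 14  7  4 15 13 31 41 38 35 41 30 37 40 42 44 73 88 85]
 [56 34 10  4  1  2  6  7 14  8 16 13 11 13  3  1 16 31 37 38 38 40 39 38 38 37 29 46 75 86]]
```

Call:
play_rows --series '[[[-0.1,0,0.17,0],[-0.1,0,0.17,0],[0,0,0,0]]]'

```text
clock: 48.6
position: [0.5539, 0.0772, 0.0877]
orientation: [0.224, 3.134, 0.0]
force: [-1.5, -0.4, 4.3]
finger_gap: 0.172
grasp_force: 30.0
```

Call:
play_rows --series '[[[-0.1,0,0.17,0],[0,0,0,0]]]'

```text
clock: 48.8
position: [0.555, 0.0772, 0.0856]
orientation: [-0.224, -3.132, -0.001]
force: [-9.2, 1.3, 20.1]
finger_gap: 0.174
grasp_force: 30.0
```

Call:
play_rows --series '[[[-0.05,0,0.085,0],[0,0,0,0]]]'

```text
clock: 49.0
position: [0.5558, 0.077, 0.0844]
orientation: [-0.224, -3.132, -0.0]
force: [-12.0, 1.1, 24.2]
finger_gap: 0.177
grasp_force: 30.0
```

```bash
python3 - <<'E'
from tilt2 import *
np.set_printoptions(precision=4,suppress=True,linewidth=250)
w=snap('wrist','w24');a=snap('scene','s24');o=w['o'];P=o['position'];print(o['clock'],P,o['force'])
y=np.radians(-8.2);ex=np.array([np.cos(y),np.sin(y),0]);ey=np.array([-ex[1],ex[0],0]);ez=np.array([0,0,1.]);O=np.array([.575,.0312,.072])
L=lambda p:O+ex*(p[0]*.866-p[2]*.5)/1e3+ey*p[1]/1e3+ez*(p[0]*.5+p[2]*.866)/1e3
for n,p in(('up bar outer top end',(13,53,6)),('up bar outer top root',(13,30,6)),('up bar inner',(7,42,6)),('low bar inner',(-7,42,6)),('low bar outer',(-13,42,6)),('hole',(0,42,0)),('+6',(0,42,6))): print(n,proj(a,[L(p)]).round(1),proj(w,[L(p)]).round(1))
g=cv2.cvtColor(a['image'],cv2.COLOR_BGR2GRAY);print(g[238:262,350:380])
hsv=cv2.cvtColor(w['image'],cv2.COLOR_BGR2HSV)
for r in range(250,345,3): print(r,''.join('O' if 4<h<19 and s>150 and v>90 else 'r' if (h<10 or h>170) and s>90 and v>30 else 'G' if 45<h<80 and s>80 else ('.' if v<34 else '-' if v<66 else '+' if v<140 else 'w') for h,s,v in hsv[r,270:380]))
E
```

```text
49.0 [0.5558 0.077  0.0844] [-11.9932   1.0959  24.2389]
up bar outer top end [[368.6 250.4]] [[337.2 324.8]]
up bar outer top root [[359.  251.7]] [[298.7 324.7]]
up bar inner [[363.4 250.3]] [[318.8 314.8]]
low bar inner [[362.1 248.7]] [[318.8 291.7]]
low bar outer [[361.5 248. ]] [[318.8 281.9]]
hole [[362.9 251.9]] [[318.8 304.1]]
+6 [[362.7 249.5]] [[318.8 303.3]]
[[60 53 68 89 89 80 86 86 79 70 67 73 75 75 78 76 71 71 83 87 81 83 86 84 90 85 89 83 87 88]
 [68 65 75 88 84 84 85 86 85 81 80 68 72 79 78 79 84 93 86 83 85 79 87 85 81 85 87 85 85 83]
 [76 68 70 87 84 83 86 88 86 84 83 75 63 74 76 80 87 87 86 83 83 84 84 87 86 85 86 87 87 83]
 [65 64 73 86 88 87 85 83 81 82 81 80 73 71 79 82 92 88 87 80 82 78 83 83 86 84 85 77 81 80]
 [66 64 65 76 85 83 85 85 88 84 86 74 68 79 79 78 83 82 78 64 58 62 77 86 88 84 80 82 82 84]
 [65 68 69 75 85 87 83 81 83 81 76 65 65 73 76 58 34 30 34 34 36 32 46 76 87 85 82 86 84 86]
 [59 70 64 74 72 55 57 40 36 37 37 33 58 79 79 64 36 38 36 38 39 41 35 57 84 82 84 83 87 87]
 [64 70 54 26 41 32 35 36 39 39 43 37 54 78 76 66 35 35 37 34 35 34 37 38 64
[... 4485 characters left out ...]
..........
328 ............rrrrrrrrrrrrr........-+++++++++++++++++++++++++++++++++-........rrrrrrrrrrrrr.....................
331 ............rrrrrrrrrrrr.........-+++++++++++++++++++++++++++++++++-.........rrrrrrrrrrrr.....................
334 ............rrrrrrrrrrrr........--+++++++++++++++++++++++++++++++++--........rrrrrrrrrrrr.....................
337 ........---.rrrrrrrrrrr.........--++++++++++++++++++++++++++++++++++-.........rrrrrrrrrrr---..................
340 .......-++++++-rrrrrrrr.........-+++++++++++++++++++++++++++++++++++-.........rrrrrrrr-++++++-................
343 ......-++++++++-rrrrrrr.........-+++++++++++++++++++++++++++++++++++-.........rrrrrrrr++++++++-...............
```

Call:
play_rows --series '[[[0.12,0,-0.2,0],[0.1,0,-0.19,0],[0.21,0,0.12,0],[0,0,0,0]]]'

```text
clock: 49.5
position: [0.5472, 0.0779, 0.0871]
orientation: [-0.224, -3.132, 0.0]
force: [-0.0, 0.5, -1.2]
finger_gap: 0.17
grasp_force: 30.0
```

Call:
play_rows --series '[[[-0.1,0,0.17,0],[-0.05,0,0.085,0],[0,0,0,0]]]'

```text
clock: 49.8
position: [0.5511, 0.0774, 0.082]
orientation: [-0.224, -3.133, 0.0]
force: [0.0, -0.2, -0.2]
finger_gap: 0.176
grasp_force: 30.0
```

Call:
play_rows --series '[[[-0.05,0,0.085,0],[-0.05,0,0.085,0],[0,0,0,0]]]'

```text
clock: 50.1
position: [0.5531, 0.0772, 0.079]
orientation: [-0.224, -3.133, 0.0]
force: [-0.1, 0.1, -0.4]
finger_gap: 0.17
grasp_force: 30.0
```

Call:
play_rows --series '[[[-0.05,0,0.085,0],[-0.05,0,0.085,0],[0,0,0,0]]]' --force 15

```text
clock: 50.4
position: [0.5551, 0.0769, 0.0756]
orientation: [-0.224, -3.133, 0.0]
force: [-0.5, -0.1, -0.1]
finger_gap: 0.175
grasp_force: 15.0
```

Call:
play_rows --series '[[[-0.05,0,0.085,0],[-0.05,0,0.085,0],[0,0,0,0]]]'

```text
clock: 50.7
position: [0.5571, 0.0766, 0.0722]
orientation: [-0.224, -3.133, 0.0]
force: [-0.8, -0.3, 0.1]
finger_gap: 0.174
grasp_force: 15.0
```

Call:
play_rows --series '[[[-0.05,0,0.085,0],[-0.05,0,0.085,0],[-0.05,0,0.085,0],[0,0,0,0]]]'

```text
clock: 51.1
position: [0.56, 0.0762, 0.067]
orientation: [-0.224, -3.133, 0.0]
force: [-0.4, 0.2, -1.4]
finger_gap: 0.179
grasp_force: 15.0
```

Call:
play_rows --series '[[[-0.05,0,0.085,0],[-0.05,0,0.085,0],[0,0,0,0]]]'

```text
clock: 51.4
position: [0.5619, 0.0759, 0.0637]
orientation: [-0.224, -3.133, 0.0]
force: [-0.9, -0.9, -1.2]
finger_gap: 0.177
grasp_force: 15.0
```

Call:
play_rows --series '[[[-0.05,0,0.085,0],[-0.05,0,0.085,0],[0,0,0,0]]]'

```text
clock: 51.7
position: [0.5639, 0.0756, 0.0602]
orientation: [-0.224, -3.133, 0.0]
force: [0.0, 0.5, -1.1]
finger_gap: 0.18
grasp_force: 15.0
```

Call:
play_rows --series '[[[-0.05,0,0.085,0],[-0.05,0,0.085,0],[0,0,0,0]]]' --force 30

```text
clock: 52.0
position: [0.565, 0.0754, 0.0577]
orientation: [-0.224, -3.131, 0.0]
force: [-7.6, 0.7, 9.8]
finger_gap: 0.175
grasp_force: 30.0
```

Call:
play_rows --series '[[[-0.05,0,0.085,0],[-0.05,0,0.085,0],[0,0,0,0]]]'

```text
clock: 52.3
position: [0.5665, 0.0753, 0.056]
orientation: [-0.224, -3.131, -0.0]
force: [-15.4, 1.4, 27.8]
finger_gap: 0.171
grasp_force: 30.0
```

Call:
play_rows --series '[[[0.05,0,-0.1,0],[0.05,0,-0.1,0],[0,0,0,0],[0,0,0,0]]]' --jaw 0.76

```text
clock: 52.7
position: [0.5662, 0.0753, 0.0576]
orientation: [0.224, 3.133, 0.0]
force: [-0.9, -0.3, 0.1]
finger_gap: 0.24
grasp_force: 0.0
```

Call:
play_rows --series '[[[0,0,-0.4,0],[0,0,-0.8,0],[0,0,-1,0],[0,0,-1,0],[0,0,-1,0],[0,0,-1,0],[0,0,-1,0],[0,0,0,0]]]'

```text
clock: 53.5
position: [0.5679, 0.0755, 0.1847]
orientation: [0.223, 3.128, 0.002]
force: [0.0, 0.6, -0.6]
finger_gap: 0.241
grasp_force: 0.0
```

```bash
python3 - <<'E'
from tilt2 import *
np.set_printoptions(precision=4,suppress=True,linewidth=250)
w=snap('wrist','w25');a=snap('scene','s25');b=snap('top','top25');o=w['o'];print(o['clock'],o['position'],o['finger_gap'],o['force'])
y=np.radians(-8.2);ex=np.array([np.cos(y),np.sin(y),0]);ey=np.array([-ex[1],ex[0],0]);ez=np.array([0,0,1.]);O=np.array([.575,.0312,.072])
L=lambda p:O+ex*(p[0]*.866-p[2]*.5)/1e3+ey*p[1]/1e3+ez*(p[0]*.5+p[2]*.866)/1e3
pts={'pin top c':(0,42,42),'top -8x':(-8,42,42),'top+8x':(8,42,42),'flange':(10,42,10),'flange-':(-10,42,10),'gr1':(-18,-15,52),'gr2':(18,15,52),'bar':(-13,53,6),'hi':(13,53,6)}
for k,p in pts.items(): print(k,proj(w,[L(p)]).round(1))
for n,l,h in(('or',[5,130,60],[18,255,255]),('gr',[50,90,40],[75,255,255])):
    for c in blobs(w,l,h,60)[:3]: print(n,cen(c).round(1),cv2.contourArea(c),cv2.boundingRect(c))
hsv=cv2.cvtColor(w['image'],cv2.COLOR_BGR2HSV)
for r in range(200,300,3): print(r,''.join('O' if 4<h<19 and s>150 and v>90 else 'r' if (h<10 or h>170) and s>90 and v>30 else 'G' if 45<h<80 and s>80 else ('.' if v<34 else '-' if v<66 else '+' if v<140 else 'w') for h,s,v in hsv[r,230:370:2]))
for s,n in((a,'a'),(b,'b')):
    print(n,[(cen(c).round(1).tolist(),cv2.boundingRect(c)) for c in blobs(s,[0,140,50],[6,255,255],20)])
E
```

```text
53.5 [0.5679 0.0755 0.1847] 0.24077018608873704 [ 0.0122  0.6405 -0.5761]
pin top c [[318.5 226.6]]
top -8x [[318.5 216.5]]
top+8x [[318.5 236.9]]
flange [[318.6 249.1]]
flange- [[318.6 225.9]]
gr1 [[242.6 200.2]]
gr2 [[280.8 246.9]]
bar [[331.5 223.8]]
hi [[331.8 253.6]]
or [319.5 230.1] 429.0 (309, 217, 22, 28)
gr [261.8 222.8] 1868.5 (241, 199, 42, 49)
gr [307.1 341.4] 581.0 (294, 329, 26, 26)
200 +++++++GGGGGGGGGGGGGGGGGGG++++++++++++++++++++++++++++++++++++++++wwww
203 +++++++GGGGGGGGGGGGGGGGGGGG+++++++++++++++++++++++++++++++++++++++wwww
206 +++++++GGGGGGGGGGGGGGGGGGGG+++++++++++++++++++++++++++++++++++++++wwww
209 ++++++wGGGGGGGGGGGGGGGGGGGG-+++++++++++++++++++++++++++++++++++++++www
212 ++++++GGGGGGGGGGGGGGGGGGGGG----+++++++++++++++++++++++++++++++++++wwww
215 ++++++GGGGGGGGGGGGGGGGGGGGG--..-++++++++++++++++++++++++++++++++++ww+w
218 ++++++GGGGGGGGGGGGGGGGGGGGG--..-++++++++++rOOOO++++++++++++++++++++www
221 ++++++GGGGGGGGGGGGGGGGGGGGG--..-+++++++++wOOOOOOOr++++++++++++++++wwww
224 ++++++GGGGGGGGGGGGGGGGGGGGG--.......-..-OOOOOOOOOOr+++++++++++++++wwww
227 ++++++GGGGGGGGGGGGGGG
[... 1266 characters left out ...]
wwwww++++++++rrrrrrr++++w+++++++++++++++++++++-rrrrrrr+ww+
281 +++++wwwwwwwwwwww+++++++-rrrrrrr-.++wwww+++++++++++++++++.-rrrrrrr++ww
284 +++++++ww+w+w+++++++++++rrrrrrrr..++wwww++++++++++++++++-..rrrrrrrr+ww
287 ++++++++++++w++++++++++-rrrrrrrr..++wwww++++++++++++++++-..rrrrrrrr++w
290 +++++++++++++++++++++++rrrrrrrrr..++++++++++++++++++++++-..rrrrrrrrr+w
293 wwwwwwwwwwwwwwwwwww+++-rrrrrrrrr..-+++++++++++++++++++++-..rrrrrrrrr++
296 wwwwwwwwwwwwwwwwwwwww+rrrrrrrrr...+wwwwwwwwwwwwwwwwwwwww+...rrrrrrrrr+
299 wwwwwwwwwwwwwwwwwwwww+rrrrrrrrr...+wwwwwwwwwwwwwwwwwwwww+...rrrrrrrrr+
a [([193.4, 238.0], (188, 235, 12, 8))]
b [([483.8, 287.7], (477, 279, 15, 18)), ([344.1, 290.7], (342, 287, 5, 8))]
```

```bash
python3 -c "
from workcell import robot
print(robot.job_done())"
```

```text
the job is handed in; nothing more can be done
None
```

I handed the job in at about 53.5 s of the 67 s allowed. The last camera checks show the spent pack upright in the tray, the charged pack plugged home with its fork over the pin hole, and the pin seated through the fork. The hand-in call returned no score, so the pass is not confirmed.

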